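Clear the magnets away for the compass rest reading

ROBOT

A 7-joint arm with a two-finger parallel gripper is mounted at the origin on the work surface; the furniture and walls round the work are solid. World frame = base frame: x ahead of the robot, y to its left, z up, the work surface at z = 0. Lengths are in m, angles in rad, forces in N, time in s.
With the tool pointing down it reaches from about 0.4 to 0.875 m from the base axis. Payload 6.5 kg.
Tool frame: the origin (TCP) lies at the very end of the fingers, on their centre line; the grasp point (between the pads) lies 19 mm behind it; z points along the fingers, y is the line along which they close (so a half turn about z gives the same grasp; the last joint's range is limited). The gripper opens to 85 mm and grips with 20 to 120 N. Pads are 22 mm wide; open, the fingers measure 114 mm over their backs; the gripper's body (76 mm by 85 mm) begins 54 mm behind the grasp point. The pads swing forward as they close: fully open they stand 13 mm farther back than shut.
Start: joints at [-1.343, 0.536, -0.004, 1.538, 0.003, 1.067, -0.071], TCP at [0.188, 0.622, 0.231] pointing down, gripper open.
Joint ranges: [-2.7, 2.7], [-0.37, 2.16], [-1.27, 1.26], [0.24, 2.4], [-1.31, 4.45], [0.19, 1.91], [-2.76, 2.76]. Speed limits (rad/s): [2.39, 2.39, 3.14, 3.14, 3.14, 3.14, 3.14].

INTERFACE

Orientations are given as a unit quaternion [w, x, y, z].
In Python, from cell import telemetry, cams, job gives the robot as it stands. The module is installed in compiled form; this text tells all that it offers.
- The arm moves only by the tool arm_command, never from a script. Its argument "motion" is a list of rows, each an object of numbers: "rx", "ry", "rz": the turn, a rotation vector about the tool's x, y, z in rad; "x", "y", "z": the shift along the tool's x, y, z in cm; "grip": the closure, from -1 (fully open) to 1 (shut), so that 0 is half open. In form: [{"rx": .., "ry": .., "rz": .., "x": .., "y": .., "z": .., "grip": ..}, ...]. A call has 1 to 5 rows; each row shifts and turns the commanded pose from where the row before left it, along the tool's axes as they then stand; what a row does not reach is not made up. A row lasts 1/8 s, in which the tool goes at most 62.5 mm and 10.7 degrees, less where a joint would pass 70% of its speed; a pose out of reach is approached as far as the arm can. A call with a gripper value outside its range is refused whole. The fingers move at their own pace and stop on an object; "force" is the grip in N (left out, the last holds). Time passes only in rows, so rows that do not move let the fingers close. It gives the time, the measured TCP pose, the force, the opening and the grip force at its end, in the units of the state.
- telemetry.get_state(): the state, without advancing time (a new reading comes with each control period).
- cams.read_camera(name): name is "scene" or "top"; returns a dict with "image" (384x512x3 uint8, red, green, blue), "K" (3x3 intrinsics, pixels), "k1" (the pictures are not rectified: a ray, as slopes to the right and down, at radius r is drawn at 1 + k1 r^2 times it, then the intrinsics apply), "rvec" (rotation vector, rad) and "tvec" (3), from world to camera coordinates, as OpenCV has them. Camera axes: x right, y down, z forward; pixel columns grow to the right and rows downward; lengths in m; the calibration is good to about 2 mm. A picture is of the moment at which its call begins. There is no depth.
- job.hand_in(): hands the job in; it is judged then, once.
Trained networks look in the newest picture that a camera, given by its name, has taken for a name from the list of things; names that differ only in an ending like _2 or _b are one class to them, and where a whole thing is asked for, a point or a joint stands for the part that bears it (a point fixed in the world has none). Each returns a list of dicts, best first, with "conf" (0 to 1); they miss things now and then, are a little off and sometimes report something else, mostly with a low value. They report only what shows in the picture. A call takes as long as a camera call. They do not tell look-alikes from the thing itself.
- cams.outline_of(camera, query): "region" (384x512 bool, what is visible of it) and "point" ([column, row] in pixels, amid what is visible of it).
- cams.tip_of(camera, query): "point" ([column, row] in pixels: a listed point, or the origin of a listed thing).
The state is a dict: "time_s": time; "joint_positions": joint angles; "dq": joint speeds; "tau": joint torques, N m; "ee_pos": TCP position; "ee_rot": TCP orientation; "force": force on the tool from outside, world axes, zero at the start; "ft_torque": the same for the moment, N m; "grip_width": finger opening in m; "grip_force": force on a finger pad.
Only numpy, scipy, OpenCV 4.12 (cv2) and the standard library are available. Lean on these libraries where they do the work, as an engineer would, in place of code of your own. Each camera call takes 0.05 s, during which the arm holds its last target. There are 200 camera calls.

TASK

The deflection readings are done and the compass's rest reading comes next, so put the magnets away, each in the tray made for it: the long bar magnet that lies under the plotting board, and the short bar magnet and the horseshoe magnet from the bare wooden part of the bench; the steel keeper goes in its slot across the horseshoe's poles, in the same tray. Draw the long magnet out endways and level: neither the board nor the compass standing on it may be lifted or shifted. Set everything down gently, flat on the tray floors; dropping spoils magnets.

Things in the scene. Friction and masses are not known exactly. Their poses are not given: they have to be found in the camera images.
- long_bar_magnet: long bar magnet, red and dark blue halves, 13 x 150 x 13 mm; origin at the middle of its underside, y along it, z up. It lies free on the table, its inner 70 to 80 mm under the plotting board (2 mm of air above it), its outer 70 to 80 mm sticking out past the board's -y edge, within 0.15 rad of square to it. 0.085 kg.
- short_bar_magnet: short bar magnet, red half and dark blue half, 12 x 100 x 12 mm, lying on the table; origin at the middle of its underside, y along its length, z up. 0.085 kg.
- horseshoe_magnet: red horseshoe magnet lying flat on the table, 48 (x, across both legs) x 79 (y) x 13 mm; origin under the middle of that outline, z up; the two poles (free leg ends) point to +y and end at y = +39.5 mm, the bend is at -y. Legs 12 to 13 mm wide, 23 mm apart; best taken across both legs at the origin (48 mm). 0.11 kg.
- keeper: plain bright steel keeper bar, 58 x 12 x 12 mm, lying on the table; origin at the middle of its underside, x along its length, z up. Take it by its two ends (58 mm) so that no finger has to go between it and the poles. 0.06 kg.
- long_tray: pale wooden tray, dark floor, for the long bar magnet, 43 x 180 mm outside, fixed on the table; origin at the middle of its underside, y along its length, z up. Inside 25 x 162 mm; floor 5 mm, rims 14 mm above the table; the middle 66 mm of both long rims are left out for the fingers. Either end of the magnet may go at either end.
- short_tray: smaller tray of the same kind for the short bar magnet, 43 x 130 mm outside, fixed; origin at the middle of its underside, y along its length, z up. Inside 25 x 112 mm; floor 5 mm, rims 14 mm above the table; the middle 66 mm of both long rims are left out for the fingers. Either end of the magnet may go at either end.
- horseshoe_tray: pale wooden tray, dark floor, 86 (x) x 130 (y) mm, fixed; z up; origin under the seated magnet's origin, 10 mm short of the tray's middle. Magnet's y along tray's y: bend inside the rim at -y, legs astride a tongue (12 mm wide, y +9 to +35 mm). Keeper's slot: along x at y +49.5 mm, between poles and a lip at +60 mm. Floor 5, rims 14 mm above table; sides open beyond y -31 mm.
- plotting_board: plywood board with lined paper pinned on it, 170 (x) x 140 (y) mm, top 21 mm above the table; origin under its middle at table height, z up. It stands loose on two battens under its x edges (15 mm high, inner faces at x = +-70 mm), open beneath at both y edges: the long magnet is drawn out towards the board's -y. 0.45 kg. It must stay where it is.
- compass: round yellow plotting compass, 44 mm across, 11 mm high, standing loose on the board; origin at the middle of its underside. It must stay where it is.
Not all that is in view belongs to the job. Leave any pink or turquoise look-alike of the horseshoe_magnet alone.

How it is judged:
By the outcome, as a careful person would: the job done as asked, in the order asked, and still so for the second after the job is handed in, with the robot touching nothing.
It also fails if it takes over 120 s, if anything falls off the work surface, if the arm or the gripper's body presses on something with over 40 N, if the wrist force passes 120 N, or if a joint passes its speed limit or range.

## Working session

There is one attempt and no reset: what is moved stays moved. The work goes in short steps, Python scripts to look and compute and a tool call to move; the robot and the scene stay as the last step left them, time stands still between calls to the robot, and variables do not carry over. Pictures are saved under pics/ and viewed, at most 14 in all, crops included, and the job is handed in when it is done.

Besides the shell and the picture viewer there is one more tool, called after "Emit:" by a JSON object that holds its "name" and its "arguments", one argument or row to a line. arm_command: Moves the arm, as the interface text tells. Its arguments: {"type":"object","properties":{"motion":{"type":"array"},"force":{"type":"number"}},"required":["motion"]}

```bash
mkdir -p pics; ls
cat > h.py <<'E'
import numpy as np, cv2
from cell import telemetry, cams, job
from scipy.spatial.transform import Rotation as R
def shot(n,f=None):
    c=cams.read_camera(n)
    if f: cv2.imwrite('pics/'+f,c['image'][:,:,::-1])
    return c
def dist(c): return np.array([c['k1'],0,0,0,0],float)
def ray(c,px):
    u=cv2.undistortPoints(np.array(px,float).reshape(-1,1,2),c['K'],dist(c)).reshape(-1,2)
    Rm=cv2.Rodrigues(np.array(c['rvec'],float))[0]
    d=np.c_[u,np.ones(len(u))]@Rm
    o=-Rm.T@np.array(c['tvec'],float).ravel()
    return o,d
def to_plane(c,px,z):
    o,d=ray(c,px); return o+d*((z-o[2])/d[:,2])[:,None]
def proj(c,P):
    return cv2.projectPoints(np.array(P,float).reshape(-1,1,3),np.array(c['rvec'],float),np.array(c['tvec'],float),c['K'],dist(c))[0].reshape(-1,2)
E
python3 - <<'E'
from h import *
for n in('top','scene'):
    c=shot(n,n+'0.png'); print(n,c['K'].tolist() if hasattr(c['K'],'tolist') else c['K'],c['k1'],ray(c,[[256,192]]))
    for q in ['long_bar_magnet','short_bar_magnet','horseshoe_magnet','keeper','long_tray','short_tray','horseshoe_tray','plotting_board','compass']:
        r=cams.outline_of(n,q); t=cams.tip_of(n,q)
        print(q,[(round(a['conf'],2),np.round(a['point']).tolist(),int(a['region'].sum())) for a in r][:4],[(round(a['conf'],2),np.round(a['point'],1).tolist()) for a in t][:4])
s=telemetry.get_state();print(s['ee_pos'],s['ee_rot'],s['time_s'],s['grip_width'])
E
```

```text
pics
top [[358.7764646437191, 0.0, 256.12474721567673], [0.0, 358.7764646437191, 192.87889428667597], [0.0, 0.0, 1.0]] -0.03977250224625953 (array([ 0.32006494, -0.01791155,  0.95698871]), array([[ 0.18953682, -0.019994  , -0.98167314]]))
long_bar_magnet [(0.26, [113.0, 199.0], 221)] [(0.47, [151.3, 200.0])]
short_bar_magnet [(0.6, [256.0, 208.0], 100)] [(0.53, [256.0, 209.9])]
horseshoe_magnet [(0.74, [256.0, 140.0], 232), (0.52, [220.0, 251.0], 313), (0.52, [168.0, 248.0], 369)] [(0.83, [260.8, 140.5]), (0.79, [168.4, 250.8]), (0.74, [225.2, 251.3])]
keeper [(0.66, [202.0, 136.0], 92)] [(0.49, [200.2, 134.6])]
long_tray [(0.58, [384.0, 181.0], 1058)] [(0.79, [385.1, 182.5]), (0.2, [202.3, 136.6])]
short_tray [(0.65, [301.0, 176.0], 725), (0.45, [257.0, 138.0], 339)] [(0.82, [301.8, 176.7])]
horseshoe_tray [(0.57, [345.0, 189.0], 1467)] [(0.98, [347.7, 190.9])]
plotting_board [(0.9, [126.0, 198.0], 3278)] [(0.9, [126.4, 201.1])]
compass [(0.81, [113.0, 198.0], 194), (0.61, [345.0, 188.0], 1533)] [(0.57, [110.7, 199.9])]
scene [[421.0769479185849, 0.0, 260.241990585166], [0.0, 421.07
[... 306 characters left out ...]
)]
horseshoe_magnet [(0.7, [211.0, 219.0], 184), (0.69, [173.0, 202.0], 231), (0.44, [294.0, 169.0], 161)] [(0.62, [290.4, 175.7]), (0.5, [206.7, 217.5]), (0.5, [177.0, 202.6])]
keeper [] [(0.42, [251.7, 150.5])]
long_tray [(0.57, [379.0, 246.0], 806)] [(0.92, [378.9, 246.8])]
short_tray [(0.58, [307.0, 204.0], 522), (0.28, [336.0, 232.0], 1182)] [(0.74, [307.9, 205.9])]
horseshoe_tray [(0.95, [331.0, 232.0], 1162)] [(0.81, [333.7, 232.9])]
plotting_board [(0.81, [174.0, 157.0], 1353)] [(0.58, [177.2, 159.2])]
compass [] [(0.57, [164.8, 151.2]), (0.48, [171.6, 159.2])]
[0.1882224  0.62214563 0.2312861 ] [ 9.98699433e-06  1.46351995e-01  9.89232578e-01 -7.31044436e-06] 1.9 0.08567610816750816
```

Run:
```python
import cv2
a=cv2.imread('pics/top0.png'); cv2.imwrite('pics/top0c.png',cv2.resize(a[100:290,60:260],None,fx=3.1,fy=3.1,interpolation=cv2.INTER_CUBIC))
cv2.imwrite('pics/top0d.png',cv2.resize(a[90:270,210:440],None,fx=3.2,fy=3.2,interpolation=cv2.INTER_CUBIC))
```

```text
(no output)
```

View pics/top0.png

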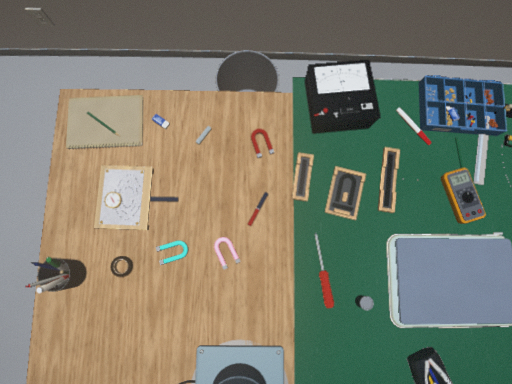

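View pics/top0c.png

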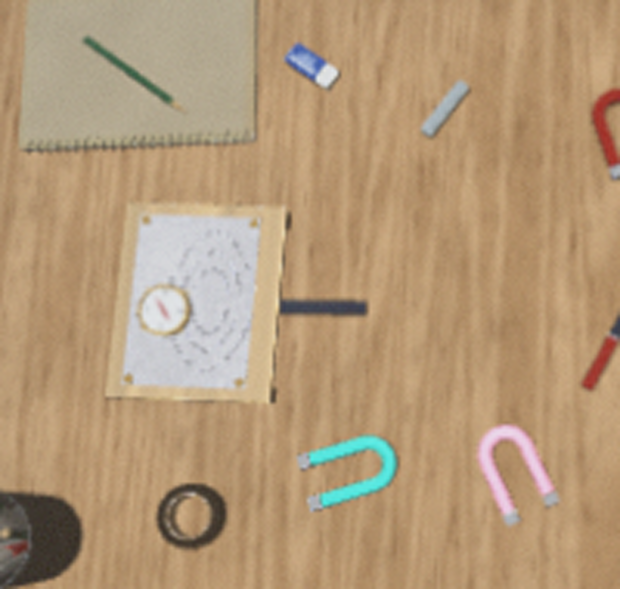

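View pics/top0d.png

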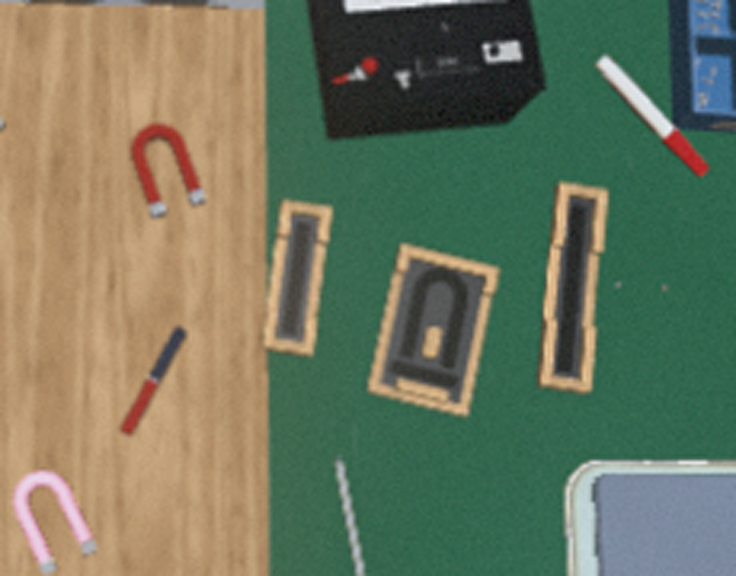

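View pics/scene0.png

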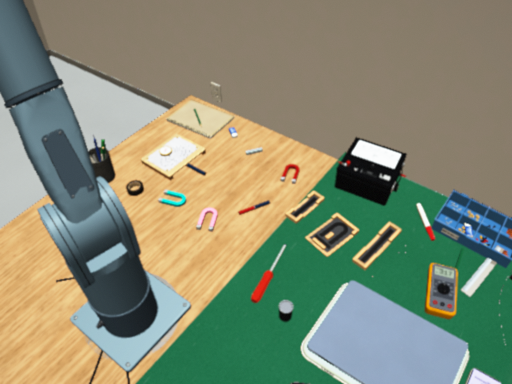

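```bash
cat > fit.py <<'E'
from h import *
from scipy.optimize import minimize
S=6
def box(x0,x1,y0,y1,z0,z1): return ([(x0,y0),(x1,y0),(x1,y1),(x0,y1)],z0,z1)
a=np.linspace(np.pi,2*np.pi,25)
U=[(24*np.cos(t),-15.5+24*np.sin(t)) for t in a]+[(24,39.5),(11.5,39.5)]+[(11.5*np.cos(t),-15.5+11.5*np.sin(t)) for t in a[::-1]]+[(-11.5,39.5),(-24,39.5)]
def tray(L): return [box(-21.5,21.5,-L/2,L/2,0,5),box(-21.5,21.5,-L/2,-33,0,14),box(-21.5,21.5,33,L/2,0,14)]
M={'long_bar_magnet':[box(-6.5,6.5,-75,75,0,13)],'short_bar_magnet':[box(-6,6,-50,50,0,12)],
'horseshoe_magnet':[(U,0,13)],'keeper':[box(-29,29,-6,6,0,12)],'long_tray':tray(180),'short_tray':tray(130),
'horseshoe_tray':[box(-43,43,-55,75,0,5),box(-43,43,-55,-31,0,14),box(-43,43,60,75,0,14)],'plotting_board':[box(-85,85,-70,70,15,21)]}
def render(c,name,p,bb):
    u0,v0,u1,v1=bb; im=np.zeros(((v1-v0)*S,(u1-u0)*S),np.uint8)
    cs,sn=np.cos(p[2]),np.sin(p[2])
    for poly,z0,z1 in M[name]:
        P=np.array(poly)/1000; W=np.c_[P[:,0]*cs-P[:,1]*sn+p[0],P[:,0]*sn+P[:,1]*cs+p[1]]
        for z in np.linspace(z0,z1,5)/1000:
            q=(proj(c,np.c_[W,np.full(len(W),z)])-[u0-.5,v0-.5])*S-.5
            cv2.fillPoly(im,[np.round(q*16).astype(np.int32)],255,shift=4)
    return cv2.resize(im,(u1-u0,v1-v0),interpolation=cv2.INTER_AREA)/255.
def fit(c,name,p0,pad=10,ignore=None,thr=None):
    q=render(c,name,p0,(0,0,512,384))>.1
    vs,us=np.where(q); bb=(us.min()-pad,vs.min()-pad,us.max()+pad,vs.max()+pad)
    u0,v0,u1,v1=bb
    lab=cv2.cvtColor(c['image'],cv2.COLOR_RGB2LAB).astype(float)[v0:v1,u0:u1]
    bg=~cv2.dilate(q[v0:v1,u0:u1].astype(np.uint8),np.ones((7,7))).astype(bool)
    w=np.ones(bg.shape) if ignore is None else (~ignore[v0:v1,u0:u1]).astype(float)
    bgp=lab[bg&(w>0)]; m=np.median(bgp,0)
    d=np.linalg.norm(lab-m,axis=2); k=thr or 50
    s=np.clip(d/k,0,1)
    best=None
    for dy in(-.1,0,.1):
        f=lambda x:(w*(render(c,name,[x[0]/100,x[1]/100,x[2]/5],bb)-s)**2).sum()
        x0=np.array([p0[0]*100,p0[1]*100,(p0[2]+dy)*5])
        r=minimize(f,x0,method='Nelder-Mead',options=dict(initial_simplex=np.vstack([x0,x0+[1,0,0],x0+[0,1,0],x0+[0,0,.5]]),xatol=.01,fatol=.01))
        if best is None or r.fun<best.fun: best=r
    x=best.x; return np.array([x[0]/100,x[1]/100,x[2]/5]),best.fun
def overlay(c,poses,f,crop,fx):
    im=cv2.resize(c['image'][:,:,::-1],None,fx=fx,fy=fx,interpolation=cv2.INTER_CUBIC)
    for n,p in poses.items():
        m=cv2.resize(render(c,n,p,(0,0,512,384)),None,fx=fx,fy=fx)>.5
        cs,_=cv2.findContours(m.astype(np.uint8),cv2.RETR_LIST,cv2.CHAIN_APPROX_NONE); cv2.drawContours(im,cs,-1,(255,255,0),1)
    x0,y0,x1,y1=[int(v*fx) for v in crop]; cv2.imwrite('pics/'+f,im[y0:y1,x0:x1])
E
cat > m1.py <<'E'
from fit import *
import json
c=shot('top')
r=cams.outline_of('top','plotting_board')[0]['region']
ig=cv2.dilate(r.astype(np.uint8),np.ones((5,5)))>0
init={'long_bar_magnet':([151,199],0.),'short_bar_magnet':([258,209],1.08),'horseshoe_magnet':([261,142],1.77),'keeper':([203,135],-.68),
'long_tray':([389.5,180],1.456),'short_tray':([303,177],1.48),'horseshoe_tray':([347.5,190],1.35),'plotting_board':([126,199],0)}
res={}
for n,(px,y) in init.items():
    p=to_plane(c,[px],.006)[0]
    kw={}
    if n=='long_bar_magnet': kw['ignore']=ig
    if n=='plotting_board':
        c2=dict(c); im=np.zeros_like(c['image']); im[r]=255; c2['image']=im
        res[n],f=fit(c2,n,[p[0],p[1],y])
    else: res[n],f=fit(c,n,[p[0],p[1],y],pad=8 if 'tray' not in n else 4,**kw)
    print(n,np.round(res[n],4),round(f,1),'r',round(float(np.hypot(*res[n][:2])),3))
json.dump({k:list(map(float,v)) for k,v in res.items()},open('poses.json','w'))
overlay(c,res,'fit1.png',(90,115,290,270),3.8)
overlay(c,res,'fit2.png',(230,120,410,235),4.3)
cs=shot('scene'); overlay(cs,res,'fit3.png',(130,110,430,280),2.6)
E
python3 m1.py
```

```text
long_bar_magnet [0.4802 0.2476 0.0117] 48.2 r 0.54
short_bar_magnet [ 0.4586 -0.0418  1.0926] 49.6 r 0.46
horseshoe_magnet [ 0.6453 -0.0487  1.9049] 37.1 r 0.647
keeper [ 0.6625  0.111  -0.6038] 27.4 r 0.672
long_tray [ 0.5468 -0.4024  1.4236] 49.5 r 0.679
short_tray [ 0.5614 -0.1795  1.5452] 438.5 r 0.589
horseshoe_tray [ 0.5162 -0.2821  1.3298] 142.4 r 0.588
plotting_board [ 0.4821  0.3149 -0.0103] 260.1 r 0.576
```

View pics/fit1.png

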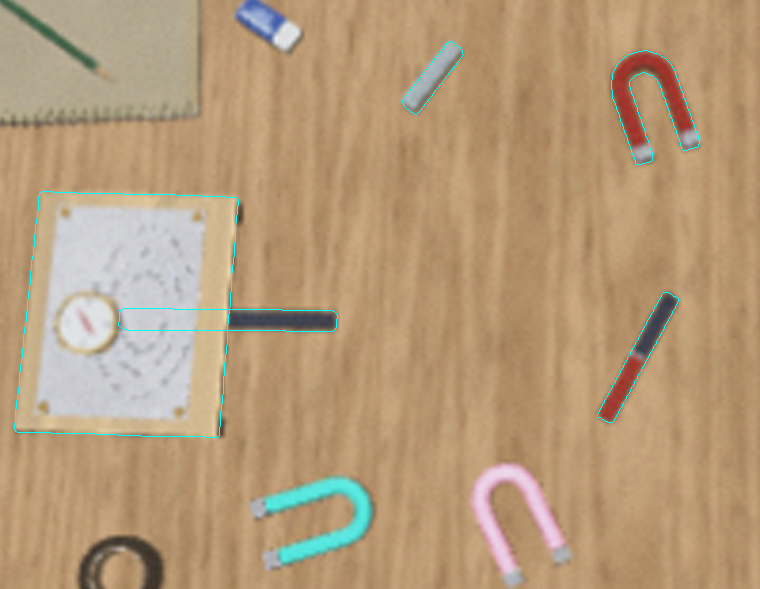

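View pics/fit2.png

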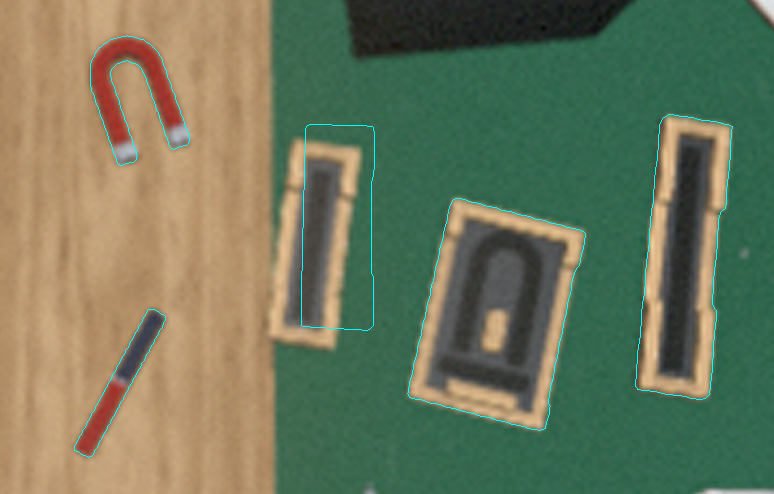

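View pics/fit3.png

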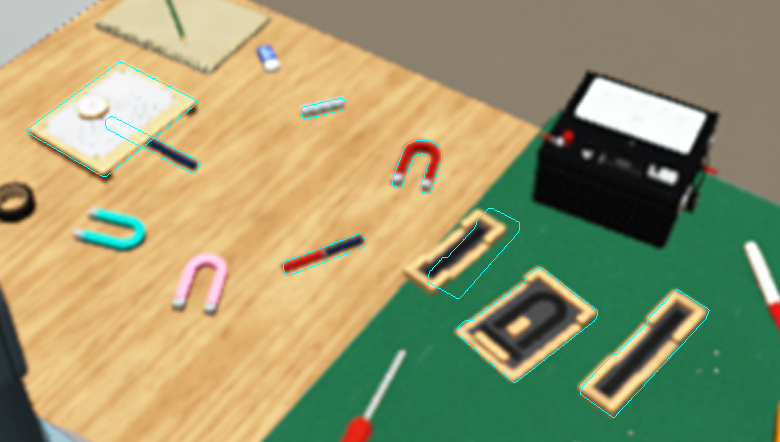

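```bash
cat > plan.py <<'E'
import sys,numpy as np
from cell import telemetry
from scipy.spatial.transform import Rotation as R
def st():
    s=telemetry.get_state(); w,x,y,z=s['ee_rot']; return s,R.from_quat([x,y,z,w]).as_matrix()
def plan(x,y,z,psi):
    s,m=st(); cur=np.arctan2(m[1,1],m[0,1]); d=psi-cur
    d=(d+np.pi)%(2*np.pi)-np.pi
    ty=np.array([np.cos(psi),np.sin(psi)]); tx=np.array([ty[1],-ty[0]])*-1
    if abs(tx@(R.from_euler('z',d).as_matrix()@m[:,0])[:2]-1)>.01: tx=-tx
    e=np.array([x,y])-s['ee_pos'][:2]
    print('pos',np.round(s['ee_pos'],4),'psi',round(cur,4),'tilt',np.round(m[:2,2],4),'t',round(s['time_s'],2),'w',round(s['grip_width'],4),'F',np.round(s['force'],1),'q',np.round(s['joint_positions'],2))
    print('rz',round(-d,4),'then cm x',round(100*e@tx,2),'y',round(100*e@ty,2),'z',round(100*(s['ee_pos'][2]-z),2))
if __name__=='__main__': plan(*map(float,sys.argv[1:5]))
E
python3 - <<'E'
from fit import *
import json
c=shot('top'); P=json.load(open('poses.json'))
ig=np.zeros((384,512),bool); ig[:,:294]=1
p=to_plane(c,[[303.3,177]],.006)[0]
best=None
for pad in(4,5):
  r,f=fit(c,'short_tray',[p[0],p[1],1.42],pad=pad,ignore=ig); print(np.round(r,4),f)
P['short_tray']=list(map(float,r)); json.dump(P,open('poses.json','w'))
for n in P:
  if 'tray' in n: overlay
overlay(c,{'short_tray':r},'st.png',(280,145,330,210),8)
E
python3 plan.py .4805 .2096 .1 .0117
```

```text
[ 0.55   -0.1633  1.4334] 66.46467683667632
[ 0.5497 -0.1632  1.4304] 65.78293665425977
pos [0.1883 0.6221 0.2313] psi 1.277 tilt [0. 0.] t 2.1 w 0.0858 F [-0.5  0.7  1. ] q [-1.34  0.54 -0.    1.54  0.    1.07 -0.07]
rz 1.2653 then cm x -41.59 y 28.74 z 13.13
```

View pics/st.png

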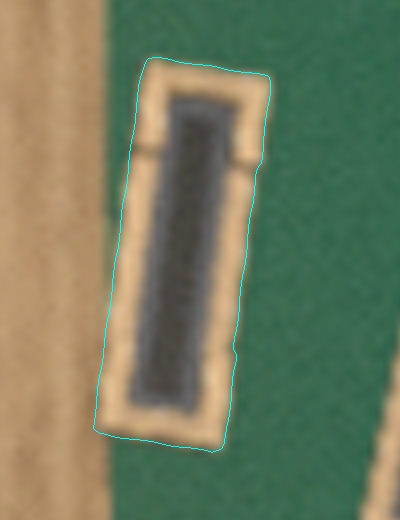

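Emit:
{"name": "arm_command", "arguments": {
  "motion": [
    {"rz":0.18},
    {"rz":0.18},
    {"rz":0.18},
    {"rz":0.18},
    {"rz":0.18}
  ]
}}

```text
schema error: expected keys rx, ry, rz, x, y, z, grip
```

Emit:
{"name": "arm_command", "arguments": {
  "motion": [
    {"rz":0.18},
    {"rz":0.185},
    {"y":4.8},
    {"y":4.8},
    {"y":4.8}
  ]
}}

```text
schema error: expected keys rx, ry, rz, x, y, z, grip
```

Emit:
{"name": "arm_command", "arguments": {
  "motion": [
    {"y":4.8},
    {"y":4.8},
    {"y":4.75},
    {"x":-5},
    {"x":-5}
  ]
}}

```text
schema error: expected keys rx, ry, rz, x, y, z, grip
```

Emit:
{"name": "arm_command", "arguments": {
  "motion": [
    {"x":-5},
    {"x":-5},
    {"x":-5},
    {"x":-5},
    {"x":-5}
  ]
}}

```text
schema error: expected keys rx, ry, rz, x, y, z, grip
```

Emit:
{"name": "arm_command", "arguments": {
  "motion": [
    {"x":-5,"grip":0},
    {"x":-1.6,"grip":0},
    {"z":5,"grip":0},
    {"z":5,"grip":0},
    {"grip":0}
  ],
  "force": 30
}}

```text
schema error: expected keys rx, ry, rz, x, y, z, grip
```

```bash
python3 plan.py .4805 .2096 .003 .0117
```

```text
pos [0.1883 0.6221 0.2313] psi 1.277 tilt [0. 0.] t 2.1 w 0.0858 F [-0.5  0.7  1. ] q [-1.34  0.54 -0.    1.54  0.    1.07 -0.07]
rz 1.2653 then cm x -41.59 y 28.74 z 22.83
```

All keys are needed in every row.

Emit:
{"name": "arm_command", "arguments": {
  "motion": [
    {"rx":0,"ry":0,"rz":0.18,"x":0,"y":0,"z":0,"grip":-1},
    {"rx":0,"ry":0,"rz":0.18,"x":0,"y":0,"z":0,"grip":-1},
    {"rx":0,"ry":0,"rz":0.18,"x":0,"y":0,"z":0,"grip":-1},
    {"rx":0,"ry":0,"rz":0.18,"x":0,"y":0,"z":0,"grip":-1},
    {"rx":0,"ry":0,"rz":0.18,"x":0,"y":0,"z":0,"grip":-1}
  ]
}}

```text
time_s: 2.72
ee_pos: [0.1881, 0.6222, 0.2313]
ee_rot: [-0.0, 0.564, 0.825, 0.0]
force: [-0.1, 0.5, -0.0]
grip_width: 0.0853
grip_force: 0.0
```

Emit:
{"name": "arm_command", "arguments": {
  "motion": [
    {"rx":0,"ry":0,"rz":0.18,"x":0,"y":0,"z":0,"grip":-1},
    {"rx":0,"ry":0,"rz":0.185,"x":0,"y":0,"z":0,"grip":-1},
    {"rx":0,"ry":0,"rz":0,"x":0,"y":4.8,"z":0,"grip":-1},
    {"rx":0,"ry":0,"rz":0,"x":0,"y":4.8,"z":0,"grip":-1},
    {"rx":0,"ry":0,"rz":0,"x":0,"y":4.8,"z":0,"grip":-1}
  ]
}}

```text
time_s: 3.35
ee_pos: [0.3334, 0.624, 0.2314]
ee_rot: [-0.0, 0.703, 0.712, 0.0]
force: [0.2, 0.9, 0.4]
grip_width: 0.0855
grip_force: 0.0
```

Emit:
{"name": "arm_command", "arguments": {
  "motion": [
    {"rx":0,"ry":0,"rz":0,"x":0,"y":4.8,"z":0,"grip":-1},
    {"rx":0,"ry":0,"rz":0,"x":0,"y":4.8,"z":0,"grip":-1},
    {"rx":0,"ry":0,"rz":0,"x":0,"y":4.75,"z":0,"grip":-1},
    {"rx":0,"ry":0,"rz":0,"x":-5,"y":0,"z":0,"grip":-1},
    {"rx":0,"ry":0,"rz":0,"x":-5,"y":0,"z":0,"grip":-1}
  ]
}}

```text
time_s: 3.98
ee_pos: [0.4776, 0.5242, 0.23]
ee_rot: [0.0, 0.703, 0.711, -0.0]
force: [0.8, 0.4, 0.3]
grip_width: 0.0852
grip_force: 0.0
```

```bash
python3 plan.py .4805 .2096 .1 .0117
```

```text
pos [0.4776 0.5242 0.23  ] psi 0.0119 tilt [ 0.0001 -0.0012] t 3.98 w 0.0852 F [0.8 0.4 0.3] q [-1.08  0.66  0.31  1.37 -0.21  1.14 -0.74]
rz 0.0002 then cm x -31.46 y -0.08 z 13.0
```

Emit:
{"name": "arm_command", "arguments": {
  "motion": [
    {"rx":0,"ry":0,"rz":0,"x":-5,"y":0,"z":0,"grip":-1},
    {"rx":0,"ry":0,"rz":0,"x":-5,"y":0,"z":0,"grip":-1},
    {"rx":0,"ry":0,"rz":0,"x":-5,"y":0,"z":0,"grip":-0.5},
    {"rx":0,"ry":0,"rz":0,"x":-5,"y":0,"z":0,"grip":0},
    {"rx":0,"ry":0,"rz":0,"x":-5,"y":0,"z":0,"grip":0}
  ],
  "force": 30
}}

```text
time_s: 4.6
ee_pos: [0.4799, 0.2741, 0.2315]
ee_rot: [0.0, 0.703, 0.711, 0.0]
force: [0.6, 0.2, -1.0]
grip_width: 0.0431
grip_force: 0.0
```

Emit:
{"name": "arm_command", "arguments": {
  "motion": [
    {"rx":0,"ry":0,"rz":0,"x":-5,"y":0,"z":0,"grip":0},
    {"rx":0,"ry":0,"rz":0,"x":-1.4,"y":0,"z":0,"grip":0},
    {"rx":0,"ry":0,"rz":0,"x":0,"y":0,"z":5,"grip":0},
    {"rx":0,"ry":0,"rz":0,"x":0,"y":0,"z":5,"grip":0},
    {"rx":0,"ry":0,"rz":0,"x":0,"y":0,"z":3,"grip":0}
  ]
}}

```text
time_s: 5.22
ee_pos: [0.4796, 0.2123, 0.0991]
ee_rot: [-0.001, 0.702, 0.712, -0.001]
force: [-0.5, 0.2, -0.1]
grip_width: 0.0426
grip_force: 0.0
```

Emit:
{"name": "arm_command", "arguments": {
  "motion": [
    {"rx":0,"ry":0,"rz":0,"x":0,"y":0,"z":4,"grip":0},
    {"rx":0,"ry":0,"rz":0,"x":0,"y":0,"z":0,"grip":0},
    {"rx":0,"ry":0,"rz":0,"x":0,"y":0,"z":0,"grip":0}
  ]
}}

```text
time_s: 5.6
ee_pos: [0.4815, 0.2123, 0.0624]
ee_rot: [0.0, 0.703, 0.711, 0.001]
force: [1.0, 0.1, 0.0]
grip_width: 0.0432
grip_force: 0.0
```

```bash
python3 plan.py .4805 .2096 .003 .0117
python3 - <<'E'
from fit import *
import json
P=json.load(open('poses.json')); c=shot('top'); overlay(c,{k:P[k] for k in('long_bar_magnet','plotting_board')},'a1.png',(85,145,245,255),4.8)
E
```

```text
pos [0.4815 0.2123 0.0624] psi 0.0124 tilt [0.0013 0.0008] t 5.6 w 0.0432 F [1.  0.1 0. ] q [-0.72  0.6   0.28  1.99 -0.29  0.59 -0.23]
rz 0.0007 then cm x -0.27 y -0.1 z 5.94
```

View pics/a1.png

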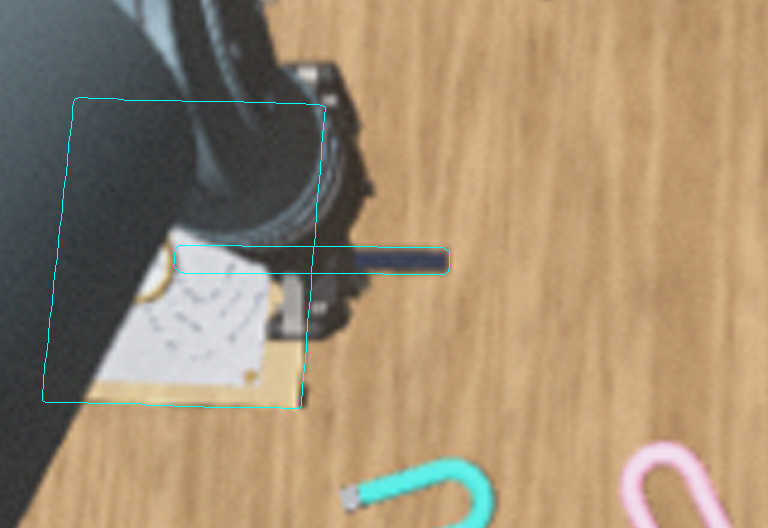

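Emit:
{"name": "arm_command", "arguments": {
  "motion": [
    {"rx":0,"ry":0,"rz":0,"x":-0.2,"y":-0.1,"z":3,"grip":0},
    {"rx":0,"ry":0,"rz":0,"x":0,"y":0,"z":2.4,"grip":0},
    {"rx":0,"ry":0,"rz":0,"x":0,"y":0,"z":0.4,"grip":0},
    {"rx":0,"ry":0,"rz":0,"x":0,"y":0,"z":0,"grip":0.3},
    {"rx":0,"ry":0,"rz":0,"x":0,"y":0,"z":0,"grip":0.5}
  ],
  "force": 20
}}

```text
time_s: 6.28
ee_pos: [0.4807, 0.2101, 0.0046]
ee_rot: [0.0, 0.703, 0.711, 0.001]
force: [0.7, 0.1, 0.8]
grip_width: 0.0213
grip_force: 0.0
```

Emit:
{"name": "arm_command", "arguments": {
  "motion": [
    {"rx":0,"ry":0,"rz":0,"x":0,"y":0,"z":0,"grip":0.6},
    {"rx":0,"ry":0,"rz":0,"x":0,"y":0,"z":0,"grip":0.7},
    {"rx":0,"ry":0,"rz":0,"x":0,"y":0,"z":0,"grip":0.8},
    {"rx":0,"ry":0,"rz":0,"x":0,"y":0,"z":0,"grip":1},
    {"rx":0,"ry":0,"rz":0,"x":0,"y":0,"z":0,"grip":1}
  ]
}}

```text
time_s: 6.9
ee_pos: [0.4801, 0.2099, 0.0039]
ee_rot: [-0.0, 0.703, 0.711, 0.0]
force: [-1.3, 0.4, 6.4]
grip_width: 0.0122
grip_force: 20.1
```

Emit:
{"name": "arm_command", "arguments": {
  "motion": [
    {"rx":0,"ry":0,"rz":0,"x":0,"y":0,"z":-0.05,"grip":1},
    {"rx":0,"ry":0,"rz":0,"x":-1,"y":0,"z":0,"grip":1},
    {"rx":0,"ry":0,"rz":0,"x":-2,"y":0,"z":0,"grip":1},
    {"rx":0,"ry":0,"rz":0,"x":-2,"y":0,"z":0,"grip":1},
    {"rx":0,"ry":0,"rz":0,"x":-2,"y":0,"z":0,"grip":1}
  ]
}}

```text
time_s: 7.52
ee_pos: [0.4808, 0.1387, 0.004]
ee_rot: [0.0, 0.703, 0.711, 0.0]
force: [-0.7, 1.7, 1.4]
grip_width: 0.0121
grip_force: 19.8
```

Emit:
{"name": "arm_command", "arguments": {
  "motion": [
    {"rx":0,"ry":0,"rz":0,"x":-2,"y":0,"z":0,"grip":1},
    {"rx":0,"ry":0,"rz":0,"x":-1,"y":0,"z":0,"grip":1},
    {"rx":0,"ry":0,"rz":0,"x":0,"y":0,"z":0,"grip":1},
    {"rx":0,"ry":0,"rz":0,"x":0,"y":0,"z":0.05,"grip":1},
    {"rx":0,"ry":0,"rz":0,"x":0,"y":0,"z":0,"grip":1}
  ]
}}

```text
time_s: 8.15
ee_pos: [0.4811, 0.1082, 0.0039]
ee_rot: [0.001, 0.703, 0.711, -0.001]
force: [-1.0, -6.9, 13.3]
grip_width: 0.0123
grip_force: 21.1
```

```bash
python3 plan.py .4805 .2096 .003 .0117
python3 - <<'E'
from fit import *
import json
P=json.load(open('poses.json')); c=shot('top'); overlay(c,{k:P[k] for k in('long_bar_magnet','plotting_board')},'a2.png',(85,145,245,255),4.8)
E
```

```text
pos [0.4811 0.1082 0.0039] psi 0.011 tilt [ 0.0001 -0.0016] t 8.15 w 0.0123 F [-1.  -6.9 13.3] q [-0.47  0.67  0.2   2.07 -0.3   0.43 -0.03]
rz -0.0007 then cm x 10.14 y 0.06 z 0.09
```

View pics/a2.png

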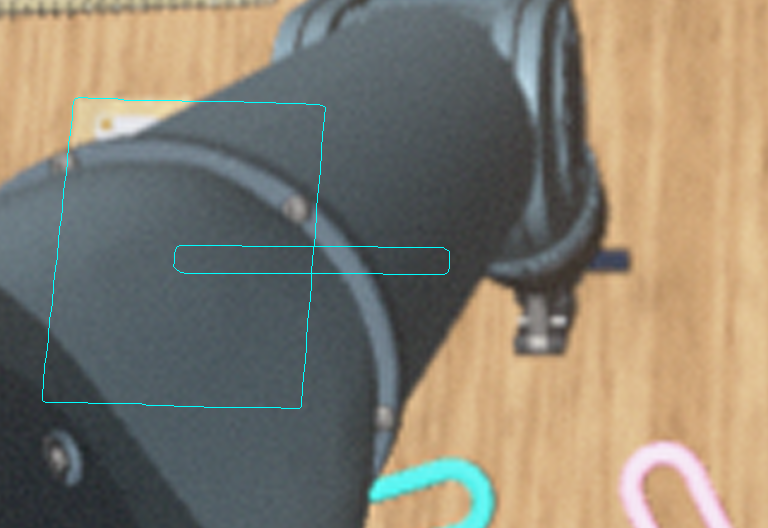

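Emit:
{"name": "arm_command", "arguments": {
  "motion": [
    {"rx":0,"ry":0,"rz":0,"x":0,"y":0,"z":-0.1,"grip":1},
    {"rx":0,"ry":0,"rz":0,"x":0,"y":0,"z":0,"grip":0.4},
    {"rx":0,"ry":0,"rz":0,"x":0,"y":0,"z":0,"grip":0.3},
    {"rx":0,"ry":0,"rz":0,"x":1.9,"y":0,"z":0,"grip":0.3},
    {"rx":0,"ry":0,"rz":0,"x":1.9,"y":0,"z":0,"grip":0.3}
  ]
}}

```text
time_s: 8.82
ee_pos: [0.4803, 0.1482, 0.0041]
ee_rot: [-0.0, 0.703, 0.711, -0.0]
force: [-0.3, -0.5, 0.5]
grip_width: 0.0296
grip_force: 0.0
```

Emit:
{"name": "arm_command", "arguments": {
  "motion": [
    {"rx":0,"ry":0,"rz":0,"x":0,"y":0,"z":0,"grip":0.5},
    {"rx":0,"ry":0,"rz":0,"x":0,"y":0,"z":0,"grip":0.65},
    {"rx":0,"ry":0,"rz":0,"x":0,"y":0,"z":0,"grip":0.8},
    {"rx":0,"ry":0,"rz":0,"x":0,"y":0,"z":0,"grip":1},
    {"rx":0,"ry":0,"rz":0,"x":0,"y":0,"z":0,"grip":1}
  ],
  "force": 40
}}

```text
time_s: 9.45
ee_pos: [0.4804, 0.1466, 0.0043]
ee_rot: [0.0, 0.703, 0.711, -0.0]
force: [-1.2, -3.2, 3.5]
grip_width: 0.0116
grip_force: 39.8
```

```bash
python3 plan.py .481 .146 .003 .0117; python3 plan.py .5468 -.4024 .12 -1.718
```

```text
pos [0.4804 0.1466 0.0043] psi 0.011 tilt [-0.0002 -0.0007] t 9.45 w 0.0116 F [-1.2 -3.2  3.5] q [-0.55  0.68  0.21  2.05 -0.31  0.44 -0.09]
rz -0.0007 then cm x -0.06 y 0.06 z 0.13
pos [0.4804 0.1466 0.0043] psi 0.011 tilt [-0.0002 -0.0007] t 9.45 w 0.0116 F [-1.2 -3.2  3.5] q [-0.55  0.68  0.21  2.05 -0.31  0.44 -0.09]
rz 1.729 then cm x 14.62 y 53.34 z -11.57
```

Emit:
{"name": "arm_command", "arguments": {
  "motion": [
    {"rx":0,"ry":0,"rz":0,"x":0,"y":0,"z":-0.5,"grip":1},
    {"rx":0,"ry":0,"rz":0,"x":0,"y":0,"z":-2,"grip":1},
    {"rx":0,"ry":0,"rz":0,"x":0,"y":0,"z":-3,"grip":1},
    {"rx":0,"ry":0,"rz":0,"x":0,"y":0,"z":-3,"grip":1},
    {"rx":0,"ry":0,"rz":0,"x":0,"y":0,"z":-3,"grip":1}
  ]
}}

```text
time_s: 10.07
ee_pos: [0.4803, 0.1479, 0.1204]
ee_rot: [-0.0, 0.703, 0.711, 0.0]
force: [0.4, 0.2, -0.7]
grip_width: 0.0117
grip_force: 39.3
```

Emit:
{"name": "arm_command", "arguments": {
  "motion": [
    {"rx":0,"ry":0,"rz":0.1,"x":0,"y":0,"z":0,"grip":1},
    {"rx":0,"ry":0,"rz":0.18,"x":0,"y":0,"z":0,"grip":1},
    {"rx":0,"ry":0,"rz":0.18,"x":0,"y":0,"z":0,"grip":1},
    {"rx":0,"ry":0,"rz":0.18,"x":0,"y":0,"z":0,"grip":1},
    {"rx":0,"ry":0,"rz":0.18,"x":0,"y":0,"z":0,"grip":1}
  ]
}}

```text
time_s: 10.7
ee_pos: [0.4803, 0.148, 0.1195]
ee_rot: [-0.0, 0.929, 0.37, 0.0]
force: [-0.8, 0.7, 0.2]
grip_width: 0.0122
grip_force: 39.3
```

Emit:
{"name": "arm_command", "arguments": {
  "motion": [
    {"rx":0,"ry":0,"rz":0.18,"x":0,"y":0,"z":0,"grip":1},
    {"rx":0,"ry":0,"rz":0.18,"x":0,"y":0,"z":0,"grip":1},
    {"rx":0,"ry":0,"rz":0.18,"x":0,"y":0,"z":0,"grip":1},
    {"rx":0,"ry":0,"rz":0.18,"x":0,"y":0,"z":0,"grip":1},
    {"rx":0,"ry":0,"rz":0.18,"x":0,"y":0,"z":0,"grip":1}
  ]
}}

```text
time_s: 11.32
ee_pos: [0.4803, 0.1481, 0.1194]
ee_rot: [-0.0, 0.997, -0.071, -0.0]
force: [-0.1, -0.6, -0.7]
grip_width: 0.0112
grip_force: 39.3
```

```bash
python3 plan.py .5468 -.4024 .12 -1.718
python3 - <<'E'
from fit import *
import json
P=json.load(open('poses.json')); c=shot('top'); overlay(c,{k:P[k] for k in('plotting_board',)},'a3.png',(85,120,305,255),3.6)
E
```

```text
pos [0.4803 0.1481 0.1194] psi -1.7133 tilt [-0.      0.0006] t 11.32 w 0.0112 F [-0.1 -0.6 -0.7] q [-0.98  0.57  0.77  2.04 -0.58  0.75 -1.56]
rz 0.0047 then cm x 14.65 y 53.48 z -0.06
```

View pics/a3.png

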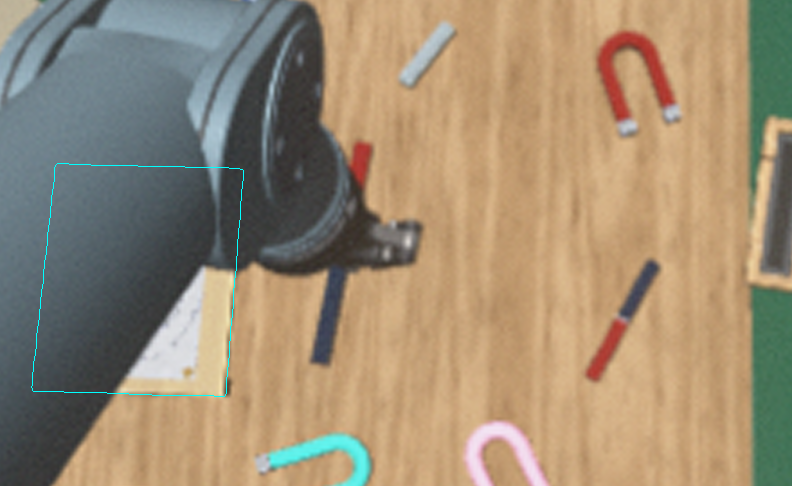

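```bash
python3 - <<'E'
from fit import *
c=shot('top')
a=to_plane(c,[[85+364/3.6,120+143/3.6],[85+320/3.6,120+363/3.6]],.128); print(a,a.mean(0),np.linalg.norm(a[0]-a[1]),np.arctan2(*(a[1]-a[0])[:2]))
# refine: fit held magnet, ignoring arm by only blue/red pixels
M['held']=[box(-6.5,6.5,-75,75,115,128)]
hsv=cv2.cvtColor(c['image'],cv2.COLOR_RGB2HSV)
print(proj(c,[[.4803,.1481,.12]]))
E
python3 plan.py .5468 -.4024 .12 -1.718
```

```text
[[0.55568694 0.13315496 0.128     ]
 [0.40893064 0.15411695 0.128     ]] [0.48230879 0.14363595 0.128     ] 0.14824579440370197 -1.4289206434795523
[[178.77102305 191.23573858]]
pos [0.4802 0.1481 0.1192] psi -1.7085 tilt [-0.0001 -0.0002] t 11.43 w 0.0116 F [-1.   0.3 -0.4] q [-0.98  0.57  0.77  2.04 -0.58  0.75 -1.55]
rz 0.0095 then cm x 14.66 y 53.47 z -0.08
```

Emit:
{"name": "arm_command", "arguments": {
  "motion": [
    {"rx":0,"ry":0,"rz":0.005,"x":2,"y":5,"z":0,"grip":1},
    {"rx":0,"ry":0,"rz":0,"x":2,"y":5,"z":0,"grip":1},
    {"rx":0,"ry":0,"rz":0,"x":2,"y":5,"z":0,"grip":1},
    {"rx":0,"ry":0,"rz":0,"x":2,"y":5,"z":0,"grip":1},
    {"rx":0,"ry":0,"rz":0,"x":2,"y":5,"z":0,"grip":1}
  ]
}}

```text
time_s: 12.05
ee_pos: [0.5447, -0.1153, 0.1194]
ee_rot: [-0.0, 0.998, -0.069, 0.0]
force: [1.3, 1.1, -0.9]
grip_width: 0.0117
grip_force: 39.3
```

Emit:
{"name": "arm_command", "arguments": {
  "motion": [
    {"rx":0,"ry":0,"rz":0,"x":2,"y":5,"z":0,"grip":1},
    {"rx":0,"ry":0,"rz":0,"x":2,"y":5,"z":0,"grip":1},
    {"rx":0,"ry":0,"rz":0,"x":0.6,"y":5,"z":0,"grip":1},
    {"rx":0,"ry":0,"rz":0,"x":0,"y":5,"z":0,"grip":1},
    {"rx":0,"ry":0,"rz":0,"x":0,"y":5,"z":0,"grip":1}
  ]
}}

```text
time_s: 12.68
ee_pos: [0.5542, -0.3693, 0.1192]
ee_rot: [-0.0, 0.998, -0.069, 0.0]
force: [0.8, -0.2, -1.5]
grip_width: 0.0115
grip_force: 39.3
```

Emit:
{"name": "arm_command", "arguments": {
  "motion": [
    {"rx":0,"ry":0,"rz":0,"x":0,"y":2.5,"z":0,"grip":1},
    {"rx":0,"ry":0,"rz":0,"x":0,"y":1,"z":0,"grip":1},
    {"rx":0,"ry":0,"rz":0,"x":0,"y":0,"z":0,"grip":1}
  ]
}}

```text
time_s: 13.05
ee_pos: [0.5495, -0.4022, 0.1192]
ee_rot: [-0.0, 0.998, -0.07, 0.0]
force: [-1.0, 0.1, -0.4]
grip_width: 0.0115
grip_force: 39.3
```

```bash
python3 plan.py .5468 -.4024 .04 -1.718
```

```text
pos [ 0.5495 -0.4022  0.1192] psi -1.7115 tilt [0.0001 0.0007] t 13.05 w 0.0115 F [-1.   0.1 -0.4] q [ 0.14  0.82  0.69  1.56 -0.59  0.98 -0.7 ]
rz 0.0065 then cm x -0.27 y 0.06 z 7.92
```

Emit:
{"name": "arm_command", "arguments": {
  "motion": [
    {"rx":0,"ry":0,"rz":0.006,"x":-0.4,"y":0,"z":3,"grip":1},
    {"rx":0,"ry":0,"rz":0,"x":0,"y":0.05,"z":4,"grip":1},
    {"rx":0,"ry":0,"rz":0,"x":0,"y":0,"z":2,"grip":1},
    {"rx":0,"ry":0,"rz":0,"x":0,"y":0,"z":0,"grip":1},
    {"rx":0,"ry":0,"rz":0,"x":0,"y":0,"z":0,"grip":1}
  ]
}}

```text
time_s: 13.68
ee_pos: [0.5464, -0.403, 0.0308]
ee_rot: [0.001, 0.997, -0.074, 0.001]
force: [-0.4, -0.6, 0.1]
grip_width: 0.0117
grip_force: 39.3
```

```bash
python3 plan.py .5450 -.4024 .0095 -1.718;  python3 - <<'E'
from fit import *
import json
P=json.load(open('poses.json')); c=shot('top'); overlay(c,{k:P[k] for k in('long_tray',)},'a4.png',(330,130,430,230),6)
E
```

```text
pos [ 0.5464 -0.403   0.0308] psi -1.7182 tilt [ 0.0017 -0.0014] t 13.68 w 0.0117 F [-0.4 -0.6  0.1] q [ 0.18  0.93  0.62  1.59 -0.67  0.85 -0.66]
rz -0.0002 then cm x -0.15 y -0.04 z 2.13
```

View pics/a4.png

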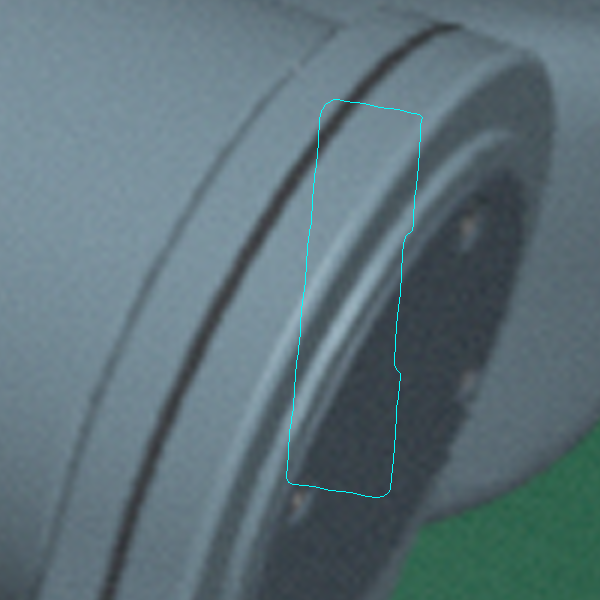

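Emit:
{"name": "arm_command", "arguments": {
  "motion": [
    {"rx":0,"ry":0,"rz":0,"x":-0.1,"y":0,"z":1,"grip":1},
    {"rx":0,"ry":0,"rz":0,"x":0,"y":0,"z":0.6,"grip":1},
    {"rx":0,"ry":0,"rz":0,"x":0,"y":0,"z":0.2,"grip":1},
    {"rx":0,"ry":0,"rz":0,"x":0,"y":0,"z":0.0,"grip":1}
  ]
}}

```text
time_s: 14.22
ee_pos: [0.5443, -0.4024, 0.0111]
ee_rot: [-0.0, 0.997, -0.074, -0.0]
force: [0.6, -0.2, -0.7]
grip_width: 0.0118
grip_force: 39.3
```

Emit:
{"name": "arm_command", "arguments": {
  "motion": [
    {"rx":0,"ry":0,"rz":0,"x":0,"y":0,"z":0.15,"grip":1},
    {"rx":0,"ry":0,"rz":0,"x":0,"y":0,"z":0,"grip":1}
  ]
}}

```text
time_s: 14.48
ee_pos: [0.5444, -0.4024, 0.0098]
ee_rot: [0.0, 0.997, -0.074, 0.0]
force: [0.5, -0.4, -1.2]
grip_width: 0.0119
grip_force: 39.3
```

Emit:
{"name": "arm_command", "arguments": {
  "motion": [
    {"rx":0,"ry":0,"rz":0,"x":0,"y":0,"z":0.05,"grip":1},
    {"rx":0,"ry":0,"rz":0,"x":0,"y":0,"z":0,"grip":1}
  ]
}}

```text
time_s: 14.72
ee_pos: [0.5445, -0.4025, 0.0095]
ee_rot: [0.0, 0.997, -0.074, 0.0]
force: [0.5, 0.1, 0.6]
grip_width: 0.0114
grip_force: 39.5
```

Emit:
{"name": "arm_command", "arguments": {
  "motion": [
    {"rx":0,"ry":0,"rz":0,"x":0,"y":0,"z":0.05,"grip":1},
    {"rx":0,"ry":0,"rz":0,"x":0,"y":0,"z":0,"grip":1}
  ]
}}

```text
time_s: 14.98
ee_pos: [0.5445, -0.4025, 0.0095]
ee_rot: [-0.0, 0.997, -0.074, 0.0]
force: [-1.6, 2.0, 4.8]
grip_width: 0.0117
grip_force: 40.0
```

Emit:
{"name": "arm_command", "arguments": {
  "motion": [
    {"rx":0,"ry":0,"rz":0,"x":0,"y":0,"z":0,"grip":0.5},
    {"rx":0,"ry":0,"rz":0,"x":0,"y":0,"z":0,"grip":0.3},
    {"rx":0,"ry":0,"rz":0,"x":0,"y":0,"z":0,"grip":0.3},
    {"rx":0,"ry":0,"rz":0,"x":0,"y":0,"z":-2,"grip":0.3},
    {"rx":0,"ry":0,"rz":0,"x":0,"y":0,"z":-4,"grip":0.2}
  ],
  "force": 30
}}

```text
time_s: 15.6
ee_pos: [0.5437, -0.4018, 0.0692]
ee_rot: [-0.001, 0.997, -0.074, -0.001]
force: [0.2, -0.7, 0.6]
grip_width: 0.0341
grip_force: 0.0
```

Emit:
{"name": "arm_command", "arguments": {
  "motion": [
    {"rx":0,"ry":0,"rz":0,"x":0,"y":0,"z":-5,"grip":0},
    {"rx":0,"ry":0,"rz":0.17,"x":0,"y":0,"z":0,"grip":0},
    {"rx":0,"ry":0,"rz":0.16,"x":0,"y":0,"z":0,"grip":0},
    {"rx":0,"ry":0,"rz":0,"x":0,"y":0,"z":0,"grip":0}
  ]
}}

```text
time_s: 16.1
ee_pos: [0.5447, -0.4025, 0.12]
ee_rot: [0.0, 0.972, -0.236, 0.0]
force: [-0.8, 0.6, -0.9]
grip_width: 0.0425
grip_force: 0.0
```

```bash
python3 plan.py .4586 -.0418 .12 -2.049
```

```text
pos [ 0.5447 -0.4025  0.12  ] psi -2.0474 tilt [ 0.0006 -0.0009] t 16.1 w 0.0425 F [-0.8  0.6 -0.9] q [ 0.09  0.84  0.77  1.57 -0.66  1.   -0.98]
rz 0.0016 then cm x -24.24 y -28.06 z -0.0
```

Emit:
{"name": "arm_command", "arguments": {
  "motion": [
    {"rx":0,"ry":0,"rz":0,"x":-4,"y":-4.6,"z":0,"grip":0},
    {"rx":0,"ry":0,"rz":0,"x":-4,"y":-4.6,"z":0,"grip":0},
    {"rx":0,"ry":0,"rz":0,"x":-4,"y":-4.6,"z":0,"grip":0},
    {"rx":0,"ry":0,"rz":0,"x":-4,"y":-4.6,"z":0,"grip":0},
    {"rx":0,"ry":0,"rz":0,"x":-4,"y":-4.6,"z":0,"grip":0}
  ]
}}

```text
time_s: 16.73
ee_pos: [0.4725, -0.1044, 0.1194]
ee_rot: [-0.0, 0.972, -0.235, 0.001]
force: [1.1, 0.7, -0.1]
grip_width: 0.043
grip_force: 0.0
```

Emit:
{"name": "arm_command", "arguments": {
  "motion": [
    {"rx":0,"ry":0,"rz":0,"x":-4,"y":-4.6,"z":0,"grip":0},
    {"rx":0,"ry":0,"rz":0,"x":-0.24,"y":-0.46,"z":3,"grip":0},
    {"rx":0,"ry":0,"rz":0,"x":0,"y":0,"z":4,"grip":0},
    {"rx":0,"ry":0,"rz":0,"x":0,"y":0,"z":0,"grip":0},
    {"rx":0,"ry":0,"rz":0,"x":0,"y":0,"z":0,"grip":0}
  ]
}}

```text
time_s: 17.35
ee_pos: [0.459, -0.0425, 0.05]
ee_rot: [-0.0, 0.972, -0.237, 0.001]
force: [0.2, -0.2, 0.4]
grip_width: 0.0427
grip_force: 0.0
```

```bash
python3 plan.py .4586 -.0418 .004 -2.049
python3 - <<'E'
from fit import *
import json
P=json.load(open('poses.json')); c=shot('top')
p=P['long_tray']; M['in']=[box(-6.5,6.5,-75,75,5,18)]
cs,sn=np.cos(p[2]),np.sin(p[2])
im=c['image']; hsv=cv2.cvtColor(im,cv2.COLOR_RGB2HSV)
# red end of magnet within tray
tm=render(c,'long_tray',p,(0,0,512,384))>.5
red=tm&(im[:,:,0].astype(int)-im[:,:,1]>60)&(im[:,:,0].astype(int)-im[:,:,2]>60)&(im[:,:,1]<90)
vs,us=np.where(red); print(red.sum(),us.min(initial=999),us.max(initial=0),vs.min(initial=999),vs.max(initial=0))
overlay(c,{'long_tray':p,},'a5.png',(360,135,410,225),6)
for n in ('short_bar_magnet','plotting_board','compass'):
  print(n,[(round(a['conf'],2),np.round(a['point'],1).tolist()) for a in cams.tip_of('top',n)][:3])
E
```

```text
pos [ 0.459  -0.0425  0.05  ] psi -2.0487 tilt [ 0.0014 -0.0001] t 17.35 w 0.0427 F [ 0.2 -0.2  0.4] q [-0.56  0.66  0.71  2.17 -0.8   0.59 -1.31]
rz 0.0003 then cm x -0.07 y -0.04 z 4.6
114 389 394 152 176
short_bar_magnet []
plotting_board [(0.91, [127.1, 202.1])]
compass [(0.51, [111.6, 201.0]), (0.19, [126.2, 199.3])]
```

View pics/a5.png

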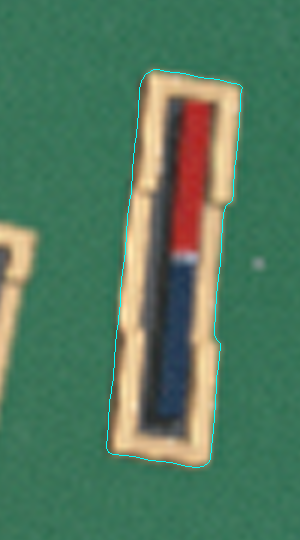

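Emit:
{"name": "arm_command", "arguments": {
  "motion": [
    {"rx":0,"ry":0,"rz":0,"x":0,"y":0,"z":2.5,"grip":0},
    {"rx":0,"ry":0,"rz":0,"x":0,"y":0,"z":1.7,"grip":0},
    {"rx":0,"ry":0,"rz":0,"x":0,"y":0,"z":0.4,"grip":0},
    {"rx":0,"ry":0,"rz":0,"x":0,"y":0,"z":0,"grip":0.3},
    {"rx":0,"ry":0,"rz":0,"x":0,"y":0,"z":0,"grip":0.5}
  ],
  "force": 20
}}

```text
time_s: 18.18
ee_pos: [0.4589, -0.0418, 0.0035]
ee_rot: [-0.0, 0.972, -0.237, 0.001]
force: [1.0, 0.2, -0.7]
grip_width: 0.0213
grip_force: 0.0
```

Emit:
{"name": "arm_command", "arguments": {
  "motion": [
    {"rx":0,"ry":0,"rz":0,"x":0,"y":0,"z":0,"grip":0.6},
    {"rx":0,"ry":0,"rz":0,"x":0,"y":0,"z":0,"grip":0.7},
    {"rx":0,"ry":0,"rz":0,"x":0,"y":0,"z":0,"grip":0.8},
    {"rx":0,"ry":0,"rz":0,"x":0,"y":0,"z":0,"grip":1},
    {"rx":0,"ry":0,"rz":0,"x":0,"y":0,"z":0,"grip":1}
  ]
}}

```text
time_s: 18.8
ee_pos: [0.4586, -0.0415, 0.0031]
ee_rot: [-0.0, 0.972, -0.237, 0.0]
force: [-0.3, 0.5, 6.6]
grip_width: 0.0112
grip_force: 21.0
```

Emit:
{"name": "arm_command", "arguments": {
  "motion": [
    {"rx":0,"ry":0,"rz":0,"x":0,"y":0,"z":0,"grip":1},
    {"rx":0,"ry":0,"rz":0,"x":0,"y":0,"z":0,"grip":1}
  ],
  "force": 40
}}

```text
time_s: 19.05
ee_pos: [0.4587, -0.0416, 0.0032]
ee_rot: [-0.0, 0.972, -0.237, 0.0]
force: [-1.1, 0.5, 7.4]
grip_width: 0.0107
grip_force: 41.9
```

```bash
python3 plan.py .5497 -.1632 .11 -1.711
```

```text
pos [ 0.4587 -0.0416  0.0032] psi -2.049 tilt [0.0006 0.0006] t 19.05 w 0.0107 F [-1.1  0.5  7.4] q [-0.48  0.74  0.59  2.17 -0.9   0.5  -1.23]
rz -0.338 then cm x 10.71 y 10.77 z -10.68
```

Emit:
{"name": "arm_command", "arguments": {
  "motion": [
    {"rx":0,"ry":0,"rz":0,"x":0,"y":0,"z":-0.7,"grip":1},
    {"rx":0,"ry":0,"rz":0,"x":0,"y":0,"z":-3,"grip":1},
    {"rx":0,"ry":0,"rz":-0.16,"x":0,"y":0,"z":-4,"grip":1},
    {"rx":0,"ry":0,"rz":-0.178,"x":0,"y":0,"z":-3,"grip":1},
    {"rx":0,"ry":0,"rz":0,"x":0,"y":0,"z":0,"grip":1}
  ]
}}

```text
time_s: 19.68
ee_pos: [0.4596, -0.0417, 0.1116]
ee_rot: [-0.001, 0.998, -0.07, 0.002]
force: [0.5, -0.3, -1.5]
grip_width: 0.0106
grip_force: 41.0
```

Emit:
{"name": "arm_command", "arguments": {
  "motion": [
    {"rx":0,"ry":0,"rz":0,"x":2.7,"y":2.7,"z":0,"grip":1},
    {"rx":0,"ry":0,"rz":0,"x":3.5,"y":3.5,"z":0,"grip":1},
    {"rx":0,"ry":0,"rz":0,"x":3,"y":3,"z":0,"grip":1},
    {"rx":0,"ry":0,"rz":0,"x":1.5,"y":1.6,"z":0,"grip":1},
    {"rx":0,"ry":0,"rz":0,"x":0,"y":0,"z":0,"grip":1}
  ]
}}

```text
time_s: 20.3
ee_pos: [0.5488, -0.1652, 0.1087]
ee_rot: [0.001, 0.997, -0.072, -0.001]
force: [-0.0, 0.1, -1.2]
grip_width: 0.0112
grip_force: 41.0
```

```bash
python3 plan.py .5497 -.1632 .0085 -1.711
python3 - <<'E'
from fit import *
c=shot('top'); im=c['image'].astype(int)
red=(im[:,:,0]-im[:,:,1]>60)&(im[:,:,0]-im[:,:,2]>60)&(im[:,:,1]<90)
blue=(im.sum(2)<330)&(im[:,:,2]-im[:,:,0]>20)
for k,m in(('r',red),('b',blue)):
  n,l,s,ct=cv2.connectedComponentsWithStats(m.astype(np.uint8))
  for i in range(1,n):
    if s[i,4]>15: print(k,s[i].tolist(),ct[i].round(1).tolist())
s=telemetry.get_state(); print(proj(c,[s['ee_pos']]))
E
```

```text
pos [ 0.5488 -0.1652  0.1087] psi -1.715 tilt [-0.0012 -0.0009] t 20.3 w 0.0112 F [-0.   0.1 -1.2] q [-0.3   0.69  0.72  1.87 -0.6   0.82 -0.98]
rz -0.004 then cm x 0.06 y -0.21 z 10.02
r [486, 96, 7, 8, 19] [488.9, 100.1]
r [489, 120, 7, 7, 22] [491.7, 122.8]
r [418, 131, 13, 14, 72] [424.2, 137.4]
r [389, 152, 6, 25, 113] [391.4, 163.6]
r [319, 271, 15, 37, 311] [326.1, 289.3]
b [294, 77, 218, 307, 35176] [394.7, 253.9]
b [426, 76, 80, 54, 1522] [468.3, 96.9]
b [293, 78, 14, 27, 294] [298.8, 90.1]
b [504, 85, 8, 20, 143] [507.7, 93.8]
b [446, 103, 39, 25, 463] [469.2, 113.1]
b [251, 119, 112, 105, 1303] [302.0, 168.6]
b [386, 179, 6, 26, 101] [388.7, 191.6]
b [0, 186, 41, 41, 272] [15.4, 205.0]
b [146, 195, 12, 3, 17] [150.6, 195.6]
b [115, 196, 10, 4, 18] [119.7, 197.1]
b [75, 198, 150, 186, 7824] [144.9, 298.7]
b [265, 226, 9, 13, 26] [269.2, 231.5]
b [142, 263, 9, 12, 26] [145.7, 269.2]
b [0, 321, 49, 38, 237] [20.2, 338.1]
b [125, 350, 10, 10, 23] [129.2, 355.3]
b [429, 368, 11, 16, 63] [433.3, 375.9]
[[308.71828213 167.14678845]]
```

Emit:
{"name": "arm_command", "arguments": {
  "motion": [
    {"rx":0,"ry":0,"rz":0,"x":0.05,"y":-0.2,"z":3,"grip":1},
    {"rx":0,"ry":0,"rz":0,"x":0,"y":0,"z":4,"grip":1},
    {"rx":0,"ry":0,"rz":0,"x":0,"y":0,"z":1.5,"grip":1},
    {"rx":0,"ry":0,"rz":0,"x":0,"y":0,"z":0,"grip":1},
    {"rx":0,"ry":0,"rz":0,"x":0,"y":0,"z":0,"grip":1}
  ]
}}

```text
time_s: 20.98
ee_pos: [0.5507, -0.1619, 0.026]
ee_rot: [0.0, 0.998, -0.07, 0.001]
force: [-0.4, 0.0, -0.3]
grip_width: 0.0106
grip_force: 41.0
```

```bash
python3 plan.py .5497 -.1632 .0085 -1.711
```

```text
pos [ 0.5507 -0.1619  0.026 ] psi -1.7111 tilt [ 0.0016 -0.0005] t 20.98 w 0.0106 F [-0.4  0.  -0.3] q [-0.23  0.8   0.61  1.88 -0.71  0.68 -0.9 ]
rz -0.0001 then cm x -0.08 y 0.14 z 1.75
```

Emit:
{"name": "arm_command", "arguments": {
  "motion": [
    {"rx":0,"ry":0,"rz":0,"x":-0.05,"y":0.1,"z":1,"grip":1},
    {"rx":0,"ry":0,"rz":0,"x":0,"y":0,"z":0.5,"grip":1},
    {"rx":0,"ry":0,"rz":0,"x":0,"y":0,"z":0.1,"grip":1},
    {"rx":0,"ry":0,"rz":0,"x":0,"y":0,"z":0,"grip":1},
    {"rx":0,"ry":0,"rz":0,"x":0,"y":0,"z":0,"grip":1}
  ]
}}

```text
time_s: 21.6
ee_pos: [0.5495, -0.1627, 0.0089]
ee_rot: [0.0, 0.998, -0.07, 0.0]
force: [-0.5, -0.1, -0.9]
grip_width: 0.0105
grip_force: 41.0
```

Emit:
{"name": "arm_command", "arguments": {
  "motion": [
    {"rx":0,"ry":0,"rz":0,"x":0,"y":0,"z":0.1,"grip":1},
    {"rx":0,"ry":0,"rz":0,"x":0,"y":0,"z":0,"grip":1}
  ]
}}

```text
time_s: 21.85
ee_pos: [0.5496, -0.1627, 0.0083]
ee_rot: [-0.0, 0.998, -0.07, 0.0]
force: [-1.2, 0.7, 4.8]
grip_width: 0.0103
grip_force: 41.6
```

Emit:
{"name": "arm_command", "arguments": {
  "motion": [
    {"rx":0,"ry":0,"rz":0,"x":0,"y":0,"z":0.05,"grip":1},
    {"rx":0,"ry":0,"rz":0,"x":0,"y":0,"z":0,"grip":1}
  ]
}}

```text
time_s: 22.1
ee_pos: [0.5496, -0.1627, 0.0082]
ee_rot: [-0.0, 0.998, -0.07, 0.0]
force: [-2.6, 1.6, 9.5]
grip_width: 0.011
grip_force: 42.4
```

Emit:
{"name": "arm_command", "arguments": {
  "motion": [
    {"rx":0,"ry":0,"rz":0,"x":0,"y":0,"z":0,"grip":0.5},
    {"rx":0,"ry":0,"rz":0,"x":0,"y":0,"z":0,"grip":0.3},
    {"rx":0,"ry":0,"rz":0,"x":0,"y":0,"z":0,"grip":0.3},
    {"rx":0,"ry":0,"rz":0,"x":0,"y":0,"z":-2,"grip":0.3},
    {"rx":0,"ry":0,"rz":0,"x":0,"y":0,"z":-4,"grip":0}
  ],
  "force": 30
}}

```text
time_s: 22.72
ee_pos: [0.5484, -0.1625, 0.0679]
ee_rot: [-0.0, 0.998, -0.07, -0.001]
force: [-1.2, 0.7, 0.1]
grip_width: 0.0425
grip_force: 0.0
```

Emit:
{"name": "arm_command", "arguments": {
  "motion": [
    {"rx":0,"ry":0,"rz":-0.16,"x":0,"y":0,"z":-4,"grip":-0.8},
    {"rx":0,"ry":0,"rz":-0.16,"x":0,"y":0,"z":0,"grip":-0.8},
    {"rx":0,"ry":0,"rz":-0.154,"x":0,"y":0,"z":0,"grip":-0.8},
    {"rx":0,"ry":0,"rz":0,"x":0,"y":0,"z":0,"grip":-0.8}
  ]
}}

```text
time_s: 23.22
ee_pos: [0.5496, -0.1629, 0.1086]
ee_rot: [0.0, 0.986, 0.165, 0.001]
force: [-0.2, 0.2, 0.5]
grip_width: 0.0771
grip_force: 0.0
```

```bash
python3 plan.py .6453 -.0487 .1 -1.237
```

```text
pos [ 0.5496 -0.1629  0.1086] psi -1.2388 tilt [0.0016 0.0001] t 23.23 w 0.0771 F [-0.2  0.2  0.5] q [-0.23  0.64  0.6   1.86 -0.5   0.79 -0.6 ]
rz -0.0018 then cm x 12.78 y -7.66 z 0.86
```

Emit:
{"name": "arm_command", "arguments": {
  "motion": [
    {"rx":0,"ry":0,"rz":0,"x":4.3,"y":-2.6,"z":0,"grip":-0.8},
    {"rx":0,"ry":0,"rz":0,"x":4.3,"y":-2.6,"z":0,"grip":-0.8},
    {"rx":0,"ry":0,"rz":0,"x":4.2,"y":-2.5,"z":0,"grip":-0.8},
    {"rx":0,"ry":0,"rz":0,"x":0,"y":0,"z":4,"grip":-0.8},
    {"rx":0,"ry":0,"rz":0,"x":0,"y":0,"z":3,"grip":-0.8}
  ]
}}

```text
time_s: 23.85
ee_pos: [0.6451, -0.0471, 0.0364]
ee_rot: [0.0, 0.986, 0.165, -0.0]
force: [0.3, -1.5, 0.4]
grip_width: 0.0768
grip_force: 0.0
```

Emit:
{"name": "arm_command", "arguments": {
  "motion": [
    {"rx":0,"ry":0,"rz":0,"x":0,"y":0,"z":0,"grip":-0.8},
    {"rx":0,"ry":0,"rz":0,"x":0,"y":0,"z":0,"grip":-0.8}
  ]
}}

```text
time_s: 24.1
ee_pos: [0.6458, -0.0485, 0.0387]
ee_rot: [0.0, 0.986, 0.165, 0.001]
force: [0.8, -0.3, 0.5]
grip_width: 0.077
grip_force: 0.0
```

```bash
python3 plan.py .6453 -.0487 .002 -1.237
python3 - <<'E'
from fit import *
import json
P=json.load(open('poses.json')); c=shot('top')
im=c['image'].astype(int)
for t in('short_tray','long_tray'):
  m=(render(c,t,P[t],(0,0,512,384))>.5)&(im[:,:,0]-im[:,:,1]>60)&(im[:,:,0]-im[:,:,2]>60)&(im[:,:,1]<90)
  vs,us=np.where(m); print(t,m.sum(), us.mean() if len(us) else 0, vs.mean() if len(us) else 0)
  # expected red half centre if centred in tray
  p=P[t]; cs,sn=np.cos(p[2]),np.sin(p[2]); L=.0375 if t[0]=='l' else .025
  for s in(1,-1): print('  exp',proj(c,[[p[0]-sn*L*s,p[1]+cs*L*s,.017]]).round(1))
E
```

```text
pos [ 0.6458 -0.0485  0.0387] psi -1.2387 tilt [ 0.0016 -0.0007] t 24.1 w 0.077 F [ 0.8 -0.3  0.5] q [-0.35  0.85  0.54  1.67 -0.58  0.78 -0.79]
rz -0.0017 then cm x -0.06 y 0.0 z 3.67
short_tray 68 301.6029411764706 185.11764705882354
  exp [[301.7 184.2]]
  exp [[304.1 166.5]]
long_tray 113 391.42477876106193 163.49557522123894
  exp [[388.9 191.3]]
  exp [[391.3 164.9]]
```

Emit:
{"name": "arm_command", "arguments": {
  "motion": [
    {"rx":0,"ry":0,"rz":0,"x":0,"y":0,"z":2.2,"grip":-0.8},
    {"rx":0,"ry":0,"rz":0,"x":0,"y":0,"z":1.2,"grip":-0.7},
    {"rx":0,"ry":0,"rz":0,"x":0,"y":0,"z":0.3,"grip":-0.5},
    {"rx":0,"ry":0,"rz":0,"x":0,"y":0,"z":0,"grip":-0.4},
    {"rx":0,"ry":0,"rz":0,"x":0,"y":0,"z":0,"grip":-0.3}
  ],
  "force": 20
}}

```text
time_s: 24.78
ee_pos: [0.6454, -0.0481, 0.0008]
ee_rot: [0.0, 0.986, 0.166, 0.0]
force: [0.1, 0.0, -0.1]
grip_width: 0.0555
grip_force: 0.0
```

Emit:
{"name": "arm_command", "arguments": {
  "motion": [
    {"rx":0,"ry":0,"rz":0,"x":0,"y":0,"z":0,"grip":-0.2},
    {"rx":0,"ry":0,"rz":0,"x":0,"y":0,"z":0,"grip":-0.1},
    {"rx":0,"ry":0,"rz":0,"x":0,"y":0,"z":0,"grip":0.1},
    {"rx":0,"ry":0,"rz":0,"x":0,"y":0,"z":0,"grip":0.3},
    {"rx":0,"ry":0,"rz":0,"x":0,"y":0,"z":0,"grip":0.3}
  ]
}}

```text
time_s: 25.4
ee_pos: [0.6454, -0.0479, 0.0009]
ee_rot: [-0.0, 0.986, 0.166, 0.0]
force: [-1.3, 0.8, 5.6]
grip_width: 0.0472
grip_force: 20.3
```

Emit:
{"name": "arm_command", "arguments": {
  "motion": [
    {"rx":0,"ry":0,"rz":0,"x":0,"y":0,"z":0,"grip":0.5},
    {"rx":0,"ry":0,"rz":0,"x":0,"y":0,"z":0,"grip":0.5}
  ],
  "force": 40
}}

```text
time_s: 25.65
ee_pos: [0.6454, -0.0479, 0.001]
ee_rot: [-0.0, 0.986, 0.166, 0.0]
force: [-2.2, 0.9, 6.3]
grip_width: 0.0462
grip_force: 40.2
```

```bash
python3 plan.py .5162 -.2821 .1 -1.8118
```

```text
pos [ 0.6454 -0.0479  0.001 ] psi -1.237 tilt [0.0006 0.0003] t 25.65 w 0.0462 F [-2.2  0.9  6.3] q [-0.33  0.9   0.5   1.68 -0.61  0.73 -0.76]
rz 0.5748 then cm x -6.95 y 25.82 z -9.9
```

Emit:
{"name": "arm_command", "arguments": {
  "motion": [
    {"rx":0,"ry":0,"rz":0,"x":0,"y":0,"z":-0.6,"grip":0.5},
    {"rx":0,"ry":0,"rz":0,"x":0,"y":0,"z":-3,"grip":0.5},
    {"rx":0,"ry":0,"rz":0.17,"x":0,"y":0,"z":-3.3,"grip":0.5},
    {"rx":0,"ry":0,"rz":0.18,"x":0,"y":0,"z":-3,"grip":0.5},
    {"rx":0,"ry":0,"rz":0.175,"x":0,"y":0,"z":0,"grip":0.5}
  ]
}}

```text
time_s: 26.28
ee_pos: [0.6467, -0.0482, 0.102]
ee_rot: [-0.0, 0.995, -0.098, 0.002]
force: [-0.2, 0.2, -1.6]
grip_width: 0.0467
grip_force: 41.6
```

Emit:
{"name": "arm_command", "arguments": {
  "motion": [
    {"rx":0,"ry":0,"rz":0.05,"x":0,"y":0,"z":0,"grip":0.5},
    {"rx":0,"ry":0,"rz":0,"x":-3.5,"y":0,"z":0,"grip":0.5},
    {"rx":0,"ry":0,"rz":0,"x":-3.4,"y":0,"z":0,"grip":0.5},
    {"rx":0,"ry":0,"rz":0,"x":0,"y":3,"z":0,"grip":0.5},
    {"rx":0,"ry":0,"rz":0,"x":0,"y":4.5,"z":0,"grip":0.5}
  ]
}}

```text
time_s: 26.9
ee_pos: [0.5601, -0.103, 0.0992]
ee_rot: [-0.001, 0.993, -0.118, 0.0]
force: [0.0, -1.3, -1.1]
grip_width: 0.046
grip_force: 41.5
```

Emit:
{"name": "arm_command", "arguments": {
  "motion": [
    {"rx":0,"ry":0,"rz":0,"x":0,"y":5,"z":0,"grip":0.5},
    {"rx":0,"ry":0,"rz":0,"x":0,"y":5,"z":0,"grip":0.5},
    {"rx":0,"ry":0,"rz":0,"x":0,"y":5,"z":0,"grip":0.5},
    {"rx":0,"ry":0,"rz":0,"x":0,"y":3,"z":0,"grip":0.5},
    {"rx":0,"ry":0,"rz":0,"x":0,"y":0.3,"z":0,"grip":0.5}
  ]
}}

```text
time_s: 27.52
ee_pos: [0.5149, -0.285, 0.0996]
ee_rot: [0.001, 0.992, -0.123, 0.0]
force: [0.1, 0.2, -1.6]
grip_width: 0.0461
grip_force: 41.6
```

Emit:
{"name": "arm_command", "arguments": {
  "motion": [
    {"rx":0,"ry":0,"rz":0,"x":0,"y":0,"z":0,"grip":0.5}
  ]
}}

```text
time_s: 27.65
ee_pos: [0.5166, -0.2812, 0.0991]
ee_rot: [-0.0, 0.993, -0.12, -0.0]
force: [0.2, 0.2, -0.8]
grip_width: 0.0465
grip_force: 41.6
```

```bash
python3 plan.py .5162 -.2821 .006 -1.8118
```

```text
pos [ 0.5166 -0.2812  0.0991] psi -1.8117 tilt [-0.0002  0.0009] t 27.65 w 0.0465 F [ 0.2  0.2 -0.8] q [-0.09  0.73  0.72  1.83 -0.64  0.83 -0.85]
rz 0.0001 then cm x -0.01 y 0.1 z 9.31
```

Run:
```python
from fit import *
import json
P=json.load(open('poses.json')); c=shot('top'); c['image']=cv2.imread('pics/top0.png')[:,:,::-1].copy()
p=P['horseshoe_tray'];cs,sn=np.cos(p[2]),np.sin(p[2])
W=lambda x,y,z:[p[0]+cs*x/1e3-sn*y/1e3,p[1]+sn*x/1e3+cs*y/1e3,z/1e3]
print(proj(c,[W(0,22,14),W(0,22,5),W(0,63,14),W(0,49.5,5)]).round(1))
im=c['image'][:,:,::-1]
f=10; x0,y0=325,165
big=cv2.resize(im[y0:y0+55,x0:x0+45],None,fx=f,fy=f,interpolation=cv2.INTER_CUBIC)
def dr(pts,col): 
    q=((proj(c,[W(*t) for t in pts])-[x0,y0]+.5)*f).astype(np.int32); cv2.polylines(big,[q],True,col,1)
dr([(-6,9,14),(6,9,14),(6,35,14),(-6,35,14)],(255,255,0))
dr([(x,y,5) for x,y in U],(0,0,255))
dr([(-29,43.5,5),(29,43.5,5),(29,55.5,5),(-29,55.5,5)],(0,255,0))
cv2.imwrite('pics/tray.png',big)
```

```text
[[344.9 196.2]
 [344.1 196.8]
 [341.8 210.8]
 [342.  206.5]]
```

View pics/tray.png

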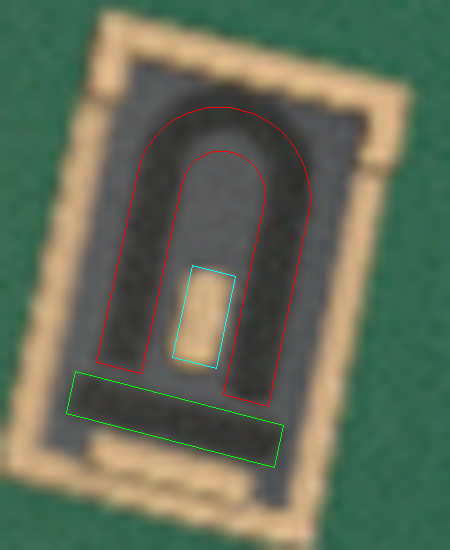

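Emit:
{"name": "arm_command", "arguments": {
  "motion": [
    {"rx":0,"ry":0,"rz":0,"x":0,"y":0.1,"z":3,"grip":0.5},
    {"rx":0,"ry":0,"rz":0,"x":0,"y":0,"z":3,"grip":0.5},
    {"rx":0,"ry":0,"rz":0,"x":0,"y":0,"z":1,"grip":0.5},
    {"rx":0,"ry":0,"rz":0,"x":0,"y":0,"z":0,"grip":0.5},
    {"rx":0,"ry":0,"rz":0,"x":0,"y":0,"z":0,"grip":0.5}
  ]
}}

```text
time_s: 28.32
ee_pos: [0.517, -0.2832, 0.0304]
ee_rot: [0.0, 0.993, -0.12, 0.001]
force: [-0.8, -0.2, -1.1]
grip_width: 0.0461
grip_force: 41.5
```

```bash
python3 plan.py .5162 -.2821 .006 -1.8118
```

```text
pos [ 0.517  -0.2832  0.0304] psi -1.8116 tilt [ 0.0015 -0.0008] t 28.32 w 0.0461 F [-0.8 -0.2 -1.1] q [-0.03  0.82  0.64  1.84 -0.72  0.72 -0.79]
rz 0.0002 then cm x -0.1 y -0.08 z 2.44
```

Emit:
{"name": "arm_command", "arguments": {
  "motion": [
    {"rx":0,"ry":0,"rz":0,"x":-0.05,"y":-0.05,"z":1,"grip":0.5},
    {"rx":0,"ry":0,"rz":0,"x":0,"y":0,"z":0.7,"grip":0.5},
    {"rx":0,"ry":0,"rz":0,"x":0,"y":0,"z":0.4,"grip":0.5},
    {"rx":0,"ry":0,"rz":0,"x":0,"y":0,"z":0,"grip":0.5},
    {"rx":0,"ry":0,"rz":0,"x":0,"y":0,"z":0,"grip":0.5}
  ]
}}

```text
time_s: 28.95
ee_pos: [0.5159, -0.2825, 0.0084]
ee_rot: [0.0, 0.993, -0.12, 0.0]
force: [1.0, 0.1, -0.3]
grip_width: 0.0463
grip_force: 41.5
```

Emit:
{"name": "arm_command", "arguments": {
  "motion": [
    {"rx":0,"ry":0,"rz":0,"x":0,"y":0,"z":0.15,"grip":0.5},
    {"rx":0,"ry":0,"rz":0,"x":0,"y":0,"z":0,"grip":0.5}
  ]
}}

```text
time_s: 29.2
ee_pos: [0.5158, -0.2823, 0.0068]
ee_rot: [-0.0, 0.993, -0.12, 0.0]
force: [0.5, -0.3, -1.8]
grip_width: 0.046
grip_force: 41.5
```

```bash
python3 plan.py .5162 -.2821 .006 -1.8118
```

```text
pos [ 0.5158 -0.2823  0.0068] psi -1.8119 tilt [0.0001 0.    ] t 29.2 w 0.046 F [ 0.5 -0.3 -1.8] q [-0.01  0.86  0.61  1.84 -0.75  0.68 -0.77]
rz -0.0001 then cm x 0.03 y -0.03 z 0.08
```

Emit:
{"name": "arm_command", "arguments": {
  "motion": [
    {"rx":0,"ry":0,"rz":0,"x":0,"y":0,"z":0.05,"grip":0.5},
    {"rx":0,"ry":0,"rz":0,"x":0,"y":0,"z":0,"grip":0.5}
  ]
}}

```text
time_s: 29.45
ee_pos: [0.5158, -0.2823, 0.0063]
ee_rot: [-0.0, 0.993, -0.12, 0.0]
force: [0.1, 1.5, -1.4]
grip_width: 0.0465
grip_force: 41.5
```

Emit:
{"name": "arm_command", "arguments": {
  "motion": [
    {"rx":0,"ry":0,"rz":0,"x":0,"y":0,"z":0.05,"grip":0.5},
    {"rx":0,"ry":0,"rz":0,"x":0,"y":0,"z":0,"grip":0.5}
  ]
}}

```text
time_s: 29.7
ee_pos: [0.5158, -0.2824, 0.006]
ee_rot: [-0.0, 0.993, -0.12, 0.0]
force: [-1.0, 0.5, 3.8]
grip_width: 0.046
grip_force: 42.0
```

Emit:
{"name": "arm_command", "arguments": {
  "motion": [
    {"rx":0,"ry":0,"rz":0,"x":0,"y":0,"z":0,"grip":-0.2},
    {"rx":0,"ry":0,"rz":0,"x":0,"y":0,"z":0,"grip":-0.4},
    {"rx":0,"ry":0,"rz":0,"x":0,"y":0,"z":0,"grip":-0.4},
    {"rx":0,"ry":0,"rz":0,"x":0,"y":0,"z":-2,"grip":-0.4},
    {"rx":0,"ry":0,"rz":0,"x":0,"y":0,"z":-5,"grip":-0.9}
  ],
  "force": 20
}}

```text
time_s: 30.32
ee_pos: [0.5146, -0.2817, 0.076]
ee_rot: [-0.0, 0.993, -0.12, -0.002]
force: [0.9, -0.7, 0.2]
grip_width: 0.0761
grip_force: 0.0
```

Emit:
{"name": "arm_command", "arguments": {
  "motion": [
    {"rx":0,"ry":0,"rz":0,"x":0,"y":-3,"z":-4,"grip":-0.9},
    {"rx":0,"ry":0,"rz":0,"x":0,"y":-5,"z":0,"grip":-0.9},
    {"rx":0,"ry":0,"rz":0,"x":0,"y":-5,"z":0,"grip":-0.9},
    {"rx":0,"ry":0,"rz":0,"x":0,"y":-5,"z":0,"grip":-0.9},
    {"rx":0,"ry":0,"rz":0,"x":0,"y":-5,"z":0,"grip":-0.9}
  ]
}}

```text
time_s: 30.95
ee_pos: [0.5714, -0.0575, 0.1173]
ee_rot: [-0.0, 0.993, -0.12, 0.001]
force: [1.2, 0.1, -0.6]
grip_width: 0.0812
grip_force: 0.0
```

Emit:
{"name": "arm_command", "arguments": {
  "motion": [
    {"rx":0,"ry":0,"rz":-0.17,"x":0,"y":0,"z":0,"grip":-0.9},
    {"rx":0,"ry":0,"rz":-0.18,"x":0,"y":0,"z":0,"grip":-0.9},
    {"rx":0,"ry":0,"rz":-0.18,"x":0,"y":0,"z":0,"grip":-0.9},
    {"rx":0,"ry":0,"rz":-0.18,"x":0,"y":0,"z":0,"grip":-0.9},
    {"rx":0,"ry":0,"rz":-0.18,"x":0,"y":0,"z":0,"grip":-0.9}
  ]
}}

```text
time_s: 31.58
ee_pos: [0.571, -0.0594, 0.1172]
ee_rot: [0.0, 0.947, 0.321, 0.001]
force: [0.1, -0.6, -0.4]
grip_width: 0.0816
grip_force: 0.0
```

Emit:
{"name": "arm_command", "arguments": {
  "motion": [
    {"rx":0,"ry":0,"rz":-0.18,"x":0,"y":0,"z":0,"grip":-0.9},
    {"rx":0,"ry":0,"rz":-0.138,"x":0,"y":0,"z":0,"grip":-0.9},
    {"rx":0,"ry":0,"rz":0,"x":0,"y":0,"z":0,"grip":-0.9}
  ]
}}

```text
time_s: 31.95
ee_pos: [0.571, -0.0595, 0.117]
ee_rot: [0.0, 0.886, 0.464, 0.001]
force: [0.1, -0.1, 0.4]
grip_width: 0.081
grip_force: 0.0
```

```bash
python3 plan.py .6625 .111 .06 -.6038
python3 - <<'E'
from fit import *
import json
P=json.load(open('poses.json')); c=shot('top')
im=c['image'].astype(int)
p=P['horseshoe_tray']; T=render(c,'horseshoe_tray',p,(0,0,512,384))>.5
red=(im[:,:,0]-im[:,:,1]>60)&(im[:,:,0]-im[:,:,2]>60)&(im[:,:,1]<110)&T
print(red.sum(),np.argwhere(red).mean(0)[::-1] if red.any() else 0)
M['hs']=[(U,5,18)]
# red portion model: everything but silver ends: fit by template on red, y up to ~30
k=np.array([(x,min(y,29)) for x,y in U]); M['hsr']=[(k,5,18)]
from scipy.optimize import minimize
bb=(315,155,380,225); s=red[155:225,315:380].astype(float)
f=lambda x:((render(c,'hsr',[p[0]+x[0]/100,p[1]+x[1]/100,p[2]+x[2]/5],bb)-s)**2).sum()
r=minimize(f,[0,0,0],method='Nelder-Mead',options=dict(initial_simplex=[[0,0,0],[.5,0,0],[0,.5,0],[0,0,.3]])); print('offset cm',r.x,r.fun,f([0,0,0]))
kp,fk=fit(c,'keeper',P['keeper'],pad=8); print('keeper',kp,fk)
cv2.imwrite('pics/top_hs.png',c['image'][:,:,::-1])
E
```

```text
pos [ 0.571  -0.0595  0.117 ] psi -0.606 tilt [ 0.0014 -0.    ] t 31.95 w 0.081 F [ 0.1 -0.1  0.4] q [-0.31  0.6   0.46  1.85 -0.36  0.78 -0.27]
rz -0.0022 then cm x 19.23 y -2.15 z 5.7
237 [347.66666667 185.83966245]
offset cm [ 0.24255244 -0.29796967  0.01074524] 51.4718954248366 75.84619761630142
keeper [ 0.69253966  0.13139451 -0.87126917] 395.50225121732194
```

Emit:
{"name": "arm_command", "arguments": {
  "motion": [
    {"rx":0,"ry":0,"rz":0,"x":4.8,"y":-0.5,"z":0,"grip":-0.9},
    {"rx":0,"ry":0,"rz":0,"x":4.8,"y":-0.5,"z":0,"grip":-0.9},
    {"rx":0,"ry":0,"rz":0,"x":4.8,"y":-0.5,"z":0,"grip":-0.9},
    {"rx":0,"ry":0,"rz":0,"x":4.8,"y":-0.6,"z":3,"grip":-0.9},
    {"rx":0,"ry":0,"rz":0,"x":0,"y":0,"z":4,"grip":-0.9}
  ]
}}

```text
time_s: 32.62
ee_pos: [0.6648, 0.1176, 0.0461]
ee_rot: [-0.001, 0.884, 0.467, 0.003]
force: [0.8, -2.2, -0.5]
grip_width: 0.0813
grip_force: 0.0
```

Emit:
{"name": "arm_command", "arguments": {
  "motion": [
    {"rx":0,"ry":0,"rz":0,"x":0,"y":0,"z":0,"grip":-0.9},
    {"rx":0,"ry":0,"rz":0,"x":0,"y":0,"z":0,"grip":-0.9}
  ]
}}

```text
time_s: 32.88
ee_pos: [0.6633, 0.1096, 0.0474]
ee_rot: [0.001, 0.886, 0.464, 0.0]
force: [-0.2, 0.2, 2.1]
grip_width: 0.0813
grip_force: 0.0
```

```bash
python3 plan.py .6625 .111 .002 -.6038
python3 - <<'E'
from fit import *
import json
P=json.load(open('poses.json')); c=shot('top')
im=c['image'].astype(int); p=P['horseshoe_tray']
k=lambda L:[(np.array([(x,min(y,L)) for x,y in U]),5,18)]
T=render(c,'horseshoe_tray',p,(0,0,512,384))>.5
sat=np.clip((im[:,:,0]-(im[:,:,1]+im[:,:,2])/2-20)/90.,0,1)*(im[:,:,1]<120)*T
bb=(315,155,380,225); s=sat[155:225,315:380]
for L in(26,28,30,32):
  M['hsr']=k(L)
  f=lambda x:((render(c,'hsr',[p[0]+x[0]/100,p[1]+x[1]/100,p[2]+x[2]/5],bb)-s)**2).sum()
  r=minimize(f,[0,0,0],method='Nelder-Mead',options=dict(initial_simplex=[[0,0,0],[.5,0,0],[0,.5,0],[0,0,.3]])); 
  cs,sn=np.cos(p[2]),np.sin(p[2]); print(L,'tray dx,dy mm',10*(cs*r.x[0]+sn*r.x[1]),10*(-sn*r.x[0]+cs*r.x[1]),'yaw',r.x[2]/5,r.fun)
# silver pole centres
c0=c.copy()
E
```

```text
pos [0.6633 0.1096 0.0474] psi -0.6066 tilt [ 0.0016 -0.001 ] t 32.88 w 0.0813 F [-0.2  0.2  2.1] q [-0.5   0.83  0.41  1.6  -0.43  0.8  -0.52]
rz -0.0028 then cm x 0.07 y -0.15 z 4.54
26 tray dx,dy mm -2.09328282300741 -1.379007002388046 yaw 0.021044774854907338 29.4005891964629
28 tray dx,dy mm -2.042375795909617 -2.6467368576296026 yaw 0.01053471996326007 32.25940247340766
30 tray dx,dy mm -2.087199107593478 -3.547271838026341 yaw -0.0004069271541126314 38.00643053953607
32 tray dx,dy mm -1.9537397243340227 -3.4940529346507008 yaw 0.004887003189045826 46.881863065487636
```

Emit:
{"name": "arm_command", "arguments": {
  "motion": [
    {"rx":0,"ry":0,"rz":0,"x":0.05,"y":-0.1,"z":2.5,"grip":-0.9},
    {"rx":0,"ry":0,"rz":0,"x":0,"y":0,"z":1.6,"grip":-0.9},
    {"rx":0,"ry":0,"rz":0,"x":0,"y":0,"z":0.4,"grip":-0.8},
    {"rx":0,"ry":0,"rz":0,"x":0,"y":0,"z":0,"grip":-0.6},
    {"rx":0,"ry":0,"rz":0,"x":0,"y":0,"z":0,"grip":-0.55}
  ]
}}

```text
time_s: 33.55
ee_pos: [0.6626, 0.1119, 0.0017]
ee_rot: [0.0, 0.885, 0.465, 0.001]
force: [-0.3, -0.1, 0.1]
grip_width: 0.0663
grip_force: 0.0
```

Emit:
{"name": "arm_command", "arguments": {
  "motion": [
    {"rx":0,"ry":0,"rz":0,"x":0,"y":0,"z":0.2,"grip":-0.5},
    {"rx":0,"ry":0,"rz":0,"x":0,"y":0,"z":0.1,"grip":-0.45},
    {"rx":0,"ry":0,"rz":0,"x":0,"y":0,"z":0,"grip":-0.4}
  ]
}}

```text
time_s: 33.92
ee_pos: [0.6619, 0.112, -0.0023]
ee_rot: [-0.0, 0.885, 0.465, -0.0]
force: [-0.4, 0.1, 0.3]
grip_width: 0.0598
grip_force: 0.1
```

Emit:
{"name": "arm_command", "arguments": {
  "motion": [
    {"rx":0,"ry":0,"rz":0,"x":0,"y":0,"z":0,"grip":-0.35},
    {"rx":0,"ry":0,"rz":0,"x":0,"y":0,"z":0,"grip":-0.3},
    {"rx":0,"ry":0,"rz":0,"x":0,"y":0,"z":0,"grip":-0.2},
    {"rx":0,"ry":0,"rz":0,"x":0,"y":0,"z":0,"grip":0.1},
    {"rx":0,"ry":0,"rz":0,"x":0,"y":0,"z":0,"grip":0.1}
  ],
  "force": 30
}}

```text
time_s: 34.55
ee_pos: [0.6621, 0.112, -0.0019]
ee_rot: [-0.0, 0.885, 0.465, 0.0]
force: [-1.1, -0.9, 4.7]
grip_width: 0.057
grip_force: 32.4
```

Run:
```python
import json,numpy as np
from plan import plan
p=json.load(open('poses.json'))['horseshoe_tray']; y=.050
t=(p[0]-np.sin(p[2])*y,p[1]+np.cos(p[2])*y); print(t)
plan(t[0],t[1],.08,p[2]-np.pi)
```

```text
(np.float64(0.4676552897389443), np.float64(-0.2702025435397931))
pos [ 0.6621  0.112  -0.0019] psi -0.6039 tilt [0.0003 0.0002] t 34.55 w 0.057 F [-1.1 -0.9  4.7] q [-0.48  0.9   0.38  1.6  -0.45  0.73 -0.5 ]
rz 1.2078 then cm x -9.76 y 41.76 z -8.19
```

Emit:
{"name": "arm_command", "arguments": {
  "motion": [
    {"rx":0,"ry":0,"rz":0,"x":0,"y":0,"z":-0.6,"grip":0.1},
    {"rx":0,"ry":0,"rz":0,"x":0,"y":0,"z":-2.6,"grip":0.1},
    {"rx":0,"ry":0,"rz":0,"x":0,"y":0,"z":-4,"grip":0.1},
    {"rx":0,"ry":0,"rz":0.16,"x":0,"y":0,"z":-3,"grip":0.1},
    {"rx":0,"ry":0,"rz":0.17,"x":0,"y":0,"z":0,"grip":0.1}
  ]
}}

```text
time_s: 35.17
ee_pos: [0.664, 0.112, 0.1029]
ee_rot: [0.0, 0.951, 0.31, 0.003]
force: [0.4, 0.7, -2.5]
grip_width: 0.0568
grip_force: 32.3
```

Emit:
{"name": "arm_command", "arguments": {
  "motion": [
    {"rx":0,"ry":0,"rz":0.18,"x":0,"y":0,"z":0,"grip":0.1},
    {"rx":0,"ry":0,"rz":0.18,"x":0,"y":0,"z":0,"grip":0.1},
    {"rx":0,"ry":0,"rz":0.18,"x":0,"y":0,"z":0,"grip":0.1},
    {"rx":0,"ry":0,"rz":0.18,"x":0,"y":0,"z":0,"grip":0.1},
    {"rx":0,"ry":0,"rz":0.158,"x":0,"y":0,"z":0,"grip":0.1}
  ]
}}

```text
time_s: 35.8
ee_pos: [0.6618, 0.112, 0.0997]
ee_rot: [0.0, 0.992, -0.123, -0.0]
force: [0.2, -0.0, -0.6]
grip_width: 0.0567
grip_force: 32.3
```

Emit:
{"name": "arm_command", "arguments": {
  "motion": [
    {"rx":0,"ry":0,"rz":0,"x":-3,"y":0,"z":0,"grip":0.1},
    {"rx":0,"ry":0,"rz":0,"x":-4,"y":0,"z":0,"grip":0.1},
    {"rx":0,"ry":0,"rz":0,"x":-2.7,"y":2,"z":0,"grip":0.1},
    {"rx":0,"ry":0,"rz":0,"x":0,"y":4.5,"z":0,"grip":0.1},
    {"rx":0,"ry":0,"rz":0,"x":0,"y":5,"z":0,"grip":0.1}
  ]
}}

```text
time_s: 36.42
ee_pos: [0.54, 0.0232, 0.0999]
ee_rot: [-0.0, 0.993, -0.119, 0.0]
force: [0.9, -1.0, -0.6]
grip_width: 0.0569
grip_force: 32.3
```

Emit:
{"name": "arm_command", "arguments": {
  "motion": [
    {"rx":0,"ry":0,"rz":0,"x":0,"y":5,"z":0,"grip":0.1},
    {"rx":0,"ry":0,"rz":0,"x":0,"y":5,"z":0,"grip":0.1},
    {"rx":0,"ry":0,"rz":0,"x":0,"y":5,"z":0,"grip":0.1},
    {"rx":0,"ry":0,"rz":0,"x":0,"y":5,"z":0,"grip":0.1},
    {"rx":0,"ry":0,"rz":0,"x":0,"y":5,"z":0,"grip":0.1}
  ]
}}

```text
time_s: 37.05
ee_pos: [0.4802, -0.2208, 0.0999]
ee_rot: [0.0, 0.993, -0.12, 0.0]
force: [0.9, 0.3, -0.9]
grip_width: 0.0571
grip_force: 32.3
```

Emit:
{"name": "arm_command", "arguments": {
  "motion": [
    {"rx":0,"ry":0,"rz":0,"x":0,"y":4,"z":0,"grip":0.1},
    {"rx":0,"ry":0,"rz":0,"x":0,"y":1.2,"z":0,"grip":0.1},
    {"rx":0,"ry":0,"rz":0,"x":0,"y":0,"z":0,"grip":0.1},
    {"rx":0,"ry":0,"rz":0,"x":0,"y":0,"z":0,"grip":0.1}
  ]
}}

```text
time_s: 37.55
ee_pos: [0.4688, -0.268, 0.0995]
ee_rot: [-0.001, 0.993, -0.119, -0.0]
force: [0.3, 0.7, -0.8]
grip_width: 0.0573
grip_force: 32.3
```

```bash
python3 plan.py .4677 -.2702 .04 -1.8118
```

```text
pos [ 0.4688 -0.268   0.0995] psi -1.8098 tilt [-0.0001  0.0013] t 37.55 w 0.0573 F [ 0.3  0.7 -0.8] q [-0.1   0.66  0.73  1.96 -0.63  0.77 -0.82]
rz 0.002 then cm x -0.06 y 0.24 z 5.95
```

Emit:
{"name": "arm_command", "arguments": {
  "motion": [
    {"rx":0,"ry":0,"rz":0.002,"x":-0.05,"y":0.2,"z":3,"grip":0.1},
    {"rx":0,"ry":0,"rz":0,"x":0,"y":0,"z":3,"grip":0.1},
    {"rx":0,"ry":0,"rz":0,"x":0,"y":0,"z":1,"grip":0.1},
    {"rx":0,"ry":0,"rz":0,"x":0,"y":0,"z":0,"grip":0.1},
    {"rx":0,"ry":0,"rz":0,"x":0,"y":0,"z":0,"grip":0.1}
  ]
}}

```text
time_s: 38.17
ee_pos: [0.468, -0.2718, 0.0308]
ee_rot: [0.0, 0.993, -0.121, 0.001]
force: [0.2, 0.4, 0.5]
grip_width: 0.0567
grip_force: 32.3
```

```bash
python3 plan.py .4677 -.2702 .0031 -1.8118
```

```text
pos [ 0.468  -0.2718  0.0308] psi -1.8135 tilt [ 0.0014 -0.0007] t 38.17 w 0.0567 F [0.2 0.4 0.5] q [-0.02  0.76  0.62  1.97 -0.73  0.65 -0.74]
rz -0.0017 then cm x -0.07 y -0.15 z 2.77
```

Emit:
{"name": "arm_command", "arguments": {
  "motion": [
    {"rx":0,"ry":0,"rz":-0.001,"x":-0.03,"y":-0.1,"z":1,"grip":0.1},
    {"rx":0,"ry":0,"rz":0,"x":0,"y":0,"z":0.5,"grip":0.1},
    {"rx":0,"ry":0,"rz":0,"x":0,"y":0,"z":0,"grip":0.1},
    {"rx":0,"ry":0,"rz":0,"x":0,"y":0,"z":0,"grip":0.1}
  ]
}}

```text
time_s: 38.67
ee_pos: [0.4671, -0.2707, 0.0148]
ee_rot: [0.0, 0.993, -0.121, 0.0]
force: [-0.2, 0.3, -0.7]
grip_width: 0.0568
grip_force: 32.3
```

```bash
python3 plan.py .4677 -.2702 .0031 -1.8118
```

```text
pos [ 0.4671 -0.2707  0.0148] psi -1.8132 tilt [ 0.     -0.0001] t 38.67 w 0.0568 F [-0.2  0.3 -0.7] q [-0.    0.78  0.6   1.97 -0.75  0.62 -0.72]
rz -0.0014 then cm x 0.04 y -0.07 z 1.17
```

Emit:
{"name": "arm_command", "arguments": {
  "motion": [
    {"rx":0,"ry":0,"rz":0,"x":0.04,"y":0,"z":0.5,"grip":0.1},
    {"rx":0,"ry":0,"rz":0,"x":0,"y":0,"z":0.4,"grip":0.1},
    {"rx":0,"ry":0,"rz":0,"x":0,"y":0,"z":0.1,"grip":0.1},
    {"rx":0,"ry":0,"rz":0,"x":0,"y":0,"z":0,"grip":0.1},
    {"rx":0,"ry":0,"rz":0,"x":0,"y":0,"z":0,"grip":0.1}
  ]
}}

```text
time_s: 39.3
ee_pos: [0.4676, -0.2708, 0.0049]
ee_rot: [0.0, 0.993, -0.121, 0.0]
force: [-0.1, -0.3, 0.6]
grip_width: 0.0568
grip_force: 32.3
```

Emit:
{"name": "arm_command", "arguments": {
  "motion": [
    {"rx":0,"ry":0,"rz":0,"x":0,"y":0,"z":0.1,"grip":0.1},
    {"rx":0,"ry":0,"rz":0,"x":0,"y":0,"z":0,"grip":0.1}
  ]
}}

```text
time_s: 39.55
ee_pos: [0.4675, -0.2706, 0.0038]
ee_rot: [-0.0, 0.993, -0.121, -0.0]
force: [0.8, 0.7, -1.7]
grip_width: 0.0569
grip_force: 32.3
```

Emit:
{"name": "arm_command", "arguments": {
  "motion": [
    {"rx":0,"ry":0,"rz":0,"x":0,"y":0,"z":0.06,"grip":0.1},
    {"rx":0,"ry":0,"rz":0,"x":0,"y":0,"z":0,"grip":0.1}
  ]
}}

```text
time_s: 39.8
ee_pos: [0.4675, -0.2707, 0.0032]
ee_rot: [-0.0, 0.993, -0.121, -0.0]
force: [0.4, 0.2, -1.5]
grip_width: 0.0569
grip_force: 32.3
```

Emit:
{"name": "arm_command", "arguments": {
  "motion": [
    {"rx":0,"ry":0,"rz":0,"x":0,"y":0,"z":0.05,"grip":0.1},
    {"rx":0,"ry":0,"rz":0,"x":0,"y":0,"z":0,"grip":0.1}
  ]
}}

```text
time_s: 40.05
ee_pos: [0.4676, -0.2707, 0.003]
ee_rot: [-0.0, 0.993, -0.121, 0.0]
force: [-1.0, 0.8, 5.1]
grip_width: 0.0566
grip_force: 32.8
```

Emit:
{"name": "arm_command", "arguments": {
  "motion": [
    {"rx":0,"ry":0,"rz":0,"x":0,"y":0,"z":0,"grip":-0.5},
    {"rx":0,"ry":0,"rz":0,"x":0,"y":0,"z":0,"grip":-0.6},
    {"rx":0,"ry":0,"rz":0,"x":0,"y":0,"z":0,"grip":-0.6},
    {"rx":0,"ry":0,"rz":0,"x":0,"y":0,"z":-2,"grip":-0.6},
    {"rx":0,"ry":0,"rz":0,"x":0,"y":0,"z":-5,"grip":-0.6}
  ]
}}

```text
time_s: 40.67
ee_pos: [0.4664, -0.2701, 0.0731]
ee_rot: [-0.0, 0.993, -0.121, -0.002]
force: [1.3, -0.3, 1.5]
grip_width: 0.0686
grip_force: 0.0
```

Emit:
{"name": "arm_command", "arguments": {
  "motion": [
    {"rx":0,"ry":0,"rz":0,"x":0,"y":-2,"z":-5,"grip":-0.6},
    {"rx":0,"ry":0,"rz":0,"x":0,"y":-5,"z":-2,"grip":-0.6},
    {"rx":0,"ry":0,"rz":0,"x":0,"y":-5,"z":0,"grip":-0.6},
    {"rx":0,"ry":0,"rz":0,"x":0,"y":-5,"z":0,"grip":-0.6},
    {"rx":0,"ry":0,"rz":0,"x":0,"y":-5,"z":0,"grip":-0.6}
  ]
}}

```text
time_s: 41.3
ee_pos: [0.5207, -0.0556, 0.1441]
ee_rot: [-0.0, 0.993, -0.121, 0.001]
force: [1.0, -0.6, 0.6]
grip_width: 0.0684
grip_force: 0.0
```

Emit:
{"name": "arm_command", "arguments": {
  "motion": [
    {"rx":0,"ry":0,"rz":0,"x":0,"y":-5,"z":0,"grip":-0.6},
    {"rx":0,"ry":0,"rz":0,"x":0,"y":-5,"z":0,"grip":-0.6},
    {"rx":0,"ry":0,"rz":0,"x":0,"y":0,"z":0,"grip":-0.6},
    {"rx":0,"ry":0,"rz":0,"x":0,"y":0,"z":0,"grip":-0.6}
  ]
}}

```text
time_s: 41.8
ee_pos: [0.5442, 0.0393, 0.1436]
ee_rot: [0.0, 0.993, -0.121, 0.0]
force: [-0.0, -0.3, -0.1]
grip_width: 0.0682
grip_force: 0.0
```

```bash
cat > chk.py <<'E'
from fit import *
import json
P=json.load(open('poses.json')); c=shot('top','end.png'); p=P['horseshoe_tray']
cs,sn=np.cos(p[2]),np.sin(p[2])
W=lambda x,y,z:[p[0]+cs*x/1e3-sn*y/1e3,p[1]+sn*x/1e3+cs*y/1e3,z/1e3]
im=c['image'].astype(int); im0=cv2.imread('pics/top0.png')[:,:,::-1].astype(int)
# sampled rectified strips: brightness along tray y at z=17 for x=0,+-18 ; along x at y=49.5
smp=lambda a,q:[cv2.remap(a.astype(np.float32),np.float32(q[:,0]),np.float32(q[:,1]),cv2.INTER_LINEAR).reshape(-1,3)][0].astype(int)
for x in(-18,0,18):
    ys=np.arange(-48,72,4); s=smp(im,proj(c,[W(x,y,17.5) for y in ys]).reshape(-1,2))
    print('x',x,[(int(y),*map(int,v)) for y,v in zip(ys,s)])
xs=np.arange(-44,45,4)
for y in(46,50,54): print('y',y,[(int(x),*map(int,v)) for x,v in zip(xs,smp(im,proj(c,[W(x,y,17) for x in xs])))])
d=np.abs(im-im0).sum(2)>90
print('changed in board area',d[160:240,90:155].sum(), 'compass',[(round(a['conf'],2),np.round(a['point'],1).tolist()) for a in cams.tip_of('top','compass')][:2],[(round(a['conf'],2),np.round(a['point'],1).tolist()) for a in cams.tip_of('top','keeper')][:2])
E
python3 chk.py; python3 plan.py .45 0 .15 -1.8
```

```text
x -18 [(-48, 228, 196, 147), (-44, 161, 136, 105), (-40, 95, 95, 92), (-36, 106, 92, 89), (-32, 145, 74, 70), (-28, 171, 53, 49), (-24, 176, 48, 44), (-20, 174, 47, 41), (-16, 174, 48, 41), (-12, 177, 50, 44), (-8, 179, 55, 48), (-4, 175, 50, 43), (0, 174, 48, 42), (4, 176, 52, 45), (8, 173, 50, 44), (12, 173, 50, 45), (16, 176, 52, 48), (20, 172, 48, 40), (24, 172, 54, 48), (28, 166, 115, 121), (32, 187, 190, 198), (36, 182, 189, 194), (40, 139, 138, 140), (44, 176, 190, 196), (48, 184, 200, 206), (52, 163, 178, 178), (56, 85, 91, 86), (60, 128, 116, 103), (64, 209, 179, 138), (68, 216, 192, 142)]
x 0 [(-48, 231, 200, 150), (-44, 181, 155, 111), (-40, 128, 76, 66), (-36, 169, 52, 47), (-32, 175, 52, 45), (-28, 123, 56, 50), (-24, 93, 86, 86), (-20, 97, 100, 100), (-16, 99, 101, 100), (-12, 96, 98, 99), (-8, 98, 98, 99), (-4, 98, 99, 98), (0, 99, 103, 102), (4, 99, 101, 103), (8, 105, 105, 101), (12, 204, 177, 143), (16, 227, 196, 148), (20, 227, 195, 147), (24, 227, 195, 149), (28, 226, 194, 147), (32, 229, 196, 146), (36, 177, 149, 107), (40, 129, 129, 128), (44, 181, 196, 202), (4
[... 1744 characters left out ...]
47, 108), (-36, 224, 189, 145), (-32, 174, 156, 132), (-28, 135, 146, 142), (-24, 115, 123, 119), (-20, 115, 123, 122), (-16, 121, 131, 125), (-12, 110, 117, 116), (-8, 121, 130, 129), (-4, 120, 127, 125), (0, 118, 125, 125), (4, 126, 135, 133), (8, 116, 122, 120), (12, 121, 127, 126), (16, 115, 124, 118), (20, 111, 117, 116), (24, 125, 132, 130), (28, 100, 104, 101), (32, 90, 90, 89), (36, 140, 127, 113), (40, 217, 184, 140), (44, 198, 172, 130)]
changed in board area 5049 compass [] [(0.47, [340.3, 207.9])]
pos [0.5441 0.0384 0.1432] psi -1.8155 tilt [ 0.0004 -0.0002] t 41.95 w 0.0682 F [-0.4 -0.6  0.4] q [-0.75  0.61  0.82  1.92 -0.59  0.86 -1.44]
rz -0.0155 then cm x -8.29 y 5.88 z -0.68
```

Emit:
{"name": "arm_command", "arguments": {
  "motion": [
    {"rx":0,"ry":0,"rz":0,"x":0,"y":4,"z":-2,"grip":-0.6},
    {"rx":0,"ry":0,"rz":0,"x":0,"y":5,"z":-2,"grip":-0.6},
    {"rx":0,"ry":0,"rz":0,"x":0,"y":5,"z":0,"grip":-0.6},
    {"rx":0,"ry":0,"rz":0,"x":0,"y":5,"z":0,"grip":-0.6},
    {"rx":0,"ry":0,"rz":0,"x":0,"y":0,"z":0,"grip":-0.6}
  ]
}}

```text
time_s: 42.58
ee_pos: [0.4966, -0.1501, 0.1835]
ee_rot: [0.001, 0.992, -0.126, 0.0]
force: [0.3, 0.1, 0.7]
grip_width: 0.0684
grip_force: 0.0
```

Run:
```python
from fit import *
for n in('top','scene'):
    c=shot(n,n+'_e.png'); g=lambda a:cv2.cvtColor(a,cv2.COLOR_RGB2GRAY).astype(np.float32)
    a=g(cv2.imread(f'pics/{n}0.png')[:,:,::-1].copy()); b=g(c['image'])
    x0,y0,x1,y1=(92,160,158,236) if n=='top' else (138,132,208,178)
    d=np.abs(a-b)[y0:y1,x0:x1]; print(n,'changed px',(d>25).sum(), np.argwhere(d>25).min(0)+[y0,x0] if (d>25).any() else '',np.argwhere(d>25).max(0)+[y0,x0] if (d>25).any() else '')
    if n=='top':
        for nm,(u0,v0,u1,v1) in dict(compass=(103,188,124,210),board_r=(130,163,156,192),board_b=(96,215,156,234)).items():
            res=cv2.matchTemplate(b[v0-4:v1+4,u0-4:u1+4],a[v0:v1,u0:u1],cv2.TM_CCOEFF_NORMED); i=np.unravel_index(res.argmax(),res.shape)
            print(nm,'shift',(i[1]-4,i[0]-4),res.max(),res[3:6,3:6].round(2).tolist())
```

```text
top changed px 64 [196 147] [235 157]
compass shift (np.int64(0), np.int64(0)) 0.9934954 [[0.5199999809265137, 0.800000011920929, 0.6100000143051147], [0.6800000071525574, 0.9900000095367432, 0.6800000071525574], [0.6000000238418579, 0.7900000214576721, 0.5199999809265137]]
board_r shift (np.int64(0), np.int64(0)) 0.99576026 [[0.7400000095367432, 0.9599999785423279, 0.7699999809265137], [0.7699999809265137, 1.0, 0.7699999809265137], [0.75, 0.949999988079071, 0.7400000095367432]]
board_b shift (np.int64(0), np.int64(0)) 0.99472773 [[0.8100000023841858, 0.9200000166893005, 0.8199999928474426], [0.8799999952316284, 0.9900000095367432, 0.8799999952316284], [0.8199999928474426, 0.9100000262260437, 0.8100000023841858]]
scene changed px 125 [162 185] [176 206]
```

Board and compass have not shifted, and everything is in its tray.

```bash
python3 -c "
from cell import job
print(job.hand_in())"
```

```text
the job is handed in; nothing more can be done
None
```

The long magnet, short magnet and horseshoe are each in their own tray, with the keeper in its slot across the horseshoe's poles. The board and compass have not shifted in the camera pictures, and I handed the job in at about 43 s.

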